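Put the check-weight set right and load the spring scale to its mark

ROBOT

A 6-joint arm with a two-finger parallel gripper is mounted at the origin on a cart in front of the work surface, level with it; the furniture and walls round the work are solid. World frame = base frame: x ahead of the robot, y to its left, z up, the work surface at z = 0. Lengths are in m, angles in rad, forces in N, time in s.
With the tool pointing down it reaches from about 0.4 to 0.825 m from the base axis. Payload 7 kg.
Tool frame: the origin (TCP) lies between the finger pads; the fingertips stand 11 mm ahead of it and the grasp point (between the pads) lies 8 mm behind it (arm.tips_ahead is the distance from the TCP to the fingertips, in m); z points along the fingers, x is the direction in which the jaws open and shut, and the axes are right-handed (so a half turn about z gives the same grasp; the last joint's range is limited). The gripper opens to 88 mm and grips with 3 to 60 N. Pads are 19 mm wide; open, the fingers measure 130 mm over their backs; the gripper's body (78 mm by 193 mm) begins 47 mm behind the grasp point.
Start: joints at [1.632, 0.359, 0.012, 0, -1.224, -0.288], TCP at [0.152, 0.658, 0.238] pointing down, gripper open.
Joint ranges: [-3.07, 3.07], [-1.43, 2.12], [-1.02, 1.25], [-3.03, 1.67], [-3.05, -0], [-3.03, 3.03]. Speed limits (rad/s): [2.39, 2.39, 3.01, 3.14, 3.14, 3.14].

INTERFACE

Orientations are given as [roll, pitch, yaw] about the fixed x, y, z axes, in that order (R = Rz(yaw) Ry(pitch) Rx(roll)).
In Python, from station import arm, optics, finder gives the robot as it stands. The module is installed in compiled form; this text tells all that it offers.
- The arm moves only by the tool apply_moves, never from a script. Its argument "increments" is one flat list of numbers, 6 for each row, row after row: the shift along the world's x, y, z in m, then the turn, a rotation vector about the world's x, y, z in rad. In form: [tx, ty, tz, rx, ry, rz, tx, ty, tz, rx, ry, rz, ...]. A call has 1 to 20 rows; each row shifts and turns the pose as measured when the row begins; what a row does not reach is not made up. A row lasts 1/12 s, in which the tool goes at most 41.7 mm and 7.16 degrees, less where a joint would pass 70% of its speed; a pose out of reach is approached as far as the arm can. A call with a gripper value outside its range is refused whole. "hand" is the closure, from 0 (fully open) to 1 (shut), set as the call begins (left out, the last holds). The fingers move at their own pace and stop on an object; "force" is the grip in N (left out, the last holds). Time passes only in rows, so rows that do not move let the fingers close. It gives the time, the measured TCP pose, the force and the opening at its end, in the units of the state.
- arm.get_state(): the state, without advancing time (a new reading comes with each control period).
- optics.grab_frame(name): name is "scene" or "top"; returns the picture (480x640x3 uint8, red, green, blue); there is no depth.
- optics.camera_model(name): a dict with "fx", "fy", "cx", "cy" (pixels), "dist_coeffs" ([k1, k2, p1, p2, k3] as OpenCV has them; the pictures are not rectified), "world_to_cam" (4x4, takes a point from world to camera coordinates). Camera axes: x right, y up, looking along -z (the intrinsics and any distortion apply to the point x, -y, -z); pixel columns grow to the right and rows downward; lengths in m; the calibration is good to about 2 mm. A picture is of the moment at which its call begins. camera_model takes no time and is no camera call.
- arm.job_done(): hands the job in, once; it reports no verdict.
Trained networks look in the newest picture that a camera, given by its name, has taken for a name from the list of things; names that differ only in an ending like _2 or _b are one class to them, and where a whole thing is asked for, a point or a joint stands for the part that bears it (a point fixed in the world has none). Each returns a list of dicts, best first, with "conf" (0 to 1); they miss things now and then, are a little off and sometimes report something else, mostly with a low value. They report only what shows in the picture. A call takes as long as a camera call. They do not tell look-alikes from the thing itself.
- finder.find_in(camera, name): "box" ([left, top, right, bottom] in pixels, round what is visible of it).
- finder.landmark_of(camera, name): "point" ([column, row] in pixels: a listed point, or the origin of a listed thing).
The state is a dict: "t": time; "q": joint angles; "qd": joint speeds; "joint_efforts": joint torques, N m; "eef_pos": TCP position; "ee_rot": TCP orientation; "force": force on the tool from outside, world axes, zero at the start; "moment": the same for the moment, N m; "width": finger opening in m.
Only numpy, scipy, OpenCV 4.12 (cv2) and the standard library are available. Lean on these libraries where they do the work, as an engineer would, in place of code of your own. Each camera call takes 0.05 s, during which the arm holds its last target. There are 200 camera calls.

TASK

One of the five bar weights in the rack is too short: swap it for the long bar from the black stock mat, so that the rack holds five long bars and both short ones lie on the mat. Only then check the spring scale with the set: put long bars from the rack on its pan one at a time until the pointer has sunk to the heavy mark, and let it rest there untouched for two seconds. Finally put those bars back in the rack, leaving the bars that were on the pan from the start where they are, and do not disturb the things lying around.

Things in the scene. Friction and masses are not known exactly. Their poses are not given: they have to be found in the camera images.
- bar_1: long bar weight: plain steel square bar 100 x 24 x 24 mm, 0.4 kg, origin at its centre, x along its length; starts in a bay of the rack
- bar_2: long bar weight: plain steel square bar 100 x 24 x 24 mm, 0.4 kg, origin at its centre, x along its length; starts in a bay of the rack
- bar_3: long bar weight: plain steel square bar 100 x 24 x 24 mm, 0.4 kg, origin at its centre, x along its length; starts in a bay of the rack
- bar_4: long bar weight: plain steel square bar 100 x 24 x 24 mm, 0.4 kg, origin at its centre, x along its length; starts in a bay of the rack
- bar_5: long bar weight: plain steel square bar 100 x 24 x 24 mm, 0.4 kg, origin at its centre, x along its length; the spare, starts on the stock mat
- bar_6: long bar weight: plain steel square bar 100 x 24 x 24 mm, 0.4 kg, origin at its centre, x along its length; if present, it already lies on the scale pan and stays there
- bar_7: long bar weight: plain steel square bar 100 x 24 x 24 mm, 0.4 kg, origin at its centre, x along its length; if present, it already lies on the scale pan and stays there
- bar_8: long bar weight: plain steel square bar 100 x 24 x 24 mm, 0.4 kg, origin at its centre, x along its length; if present, it already lies on the scale pan and stays there
- short_1: short bar weight: plain steel square bar 65 x 24 x 24 mm, 0.26 kg, origin at its centre, x along its length; the wrong one, starts in one of the rack's bays
- short_2: short bar weight: plain steel square bar 65 x 24 x 24 mm, 0.26 kg, origin at its centre, x along its length; starts on the stock mat and belongs there (if it gets knocked off, lay it back)
- rack: fixed aluminium board 136 x 276 x 8 mm with five open-topped bays side by side along its y, 50 mm apart; origin under its centre. Bars lie along its x on the board top (z 8 mm). Each bay is 34 mm wide between 11 mm high black lugs that stand only at 35 to 53 mm either side of the middle in x, and 117 mm long between end strips 9 mm high; the middle of each bay is open for fingers (26 mm between neighbouring bars)
- bay0 (a point): where the centre of a bar seated in bay 0 lies (rack y -100 mm, 20 mm above the worktop); axes as the rack's
- bay1 (a point): where the centre of a bar seated in bay 1 lies (rack y -50 mm, 20 mm above the worktop); axes as the rack's
- bay2 (a point): where the centre of a bar seated in bay 2 lies (rack y 0 mm, 20 mm above the worktop); axes as the rack's
- bay3 (a point): where the centre of a bar seated in bay 3 lies (rack y 50 mm, 20 mm above the worktop); axes as the rack's
- bay4 (a point): where the centre of a bar seated in bay 4 lies (rack y 100 mm, 20 mm above the worktop); axes as the rack's
- mat: fixed flat black rubber stock mat 200 (x) x 135 (y) x 3 mm, origin under its centre; bars start on it lying along its y
- scale: fixed grey spring scale, origin under its centre; a white upright gauge plate 70 mm wide, 145 mm high stands at its +x end (137 to 145 mm from the origin), with fine ticks 8 mm apart and one wide heavy black mark, at 90 mm height
- pan_floor (a point): centre of the pan's floor, which moves with the pan: steel pan 230 (x) x 190 (y) mm with a rim 4 mm high, floor 100 mm above the worktop when empty; axes as the scale's. A pointer on the pan, 30 mm above its floor, runs along the gauge
- pan (a joint): how far the sprung pan has sunk, in m: 0 when empty, 8 mm more for each long bar on it (490 N/m, damped), end stop at 55 mm. The pointer is at the heavy mark at 0.040
- syringe_box: bystander: flat box 40 x 165 x 22 mm, origin under its centre
- tube_cutter: bystander: small tube cutter 32 x 58 x 20 mm, origin under its centre
Things that resemble listed ones, but are neither listed nor needed, are in the scene too. What is shaped like the bar_4 but blue or brown is not meant.

How it is judged:
On the way, in this order (a step that is already met when the one before it is completed fails the run):
1. the rack holds five long bars, and both short bars lie on the mat ((distance between bar_1 and bay0 below 0.015 m or distance between bar_1 and bay1 below 0.015 m or distance between bar_1 and bay2 below 0.015 m or distance between bar_1 and bay3 below 0.015 m or distance between bar_1 and bay4 below 0.015 m) and (distance between bar_2 and bay0 below 0.015 m or distance between bar_2 and bay1 below 0.015 m or distance between bar_2 and bay2 below 0.015 m or distance between bar_2 and bay3 below 0.015 m or distance between bar_2 and bay4 below 0.015 m) and (distance between bar_3 and bay0 below 0.015 m or distance between bar_3 and bay1 below 0.015 m or distance between bar_3 and bay2 below 0.015 m or distance between bar_3 and bay3 below 0.015 m or distance between bar_3 and bay4 below 0.015 m) and (distance between bar_4 and bay0 below 0.015 m or distance between bar_4 and bay1 below 0.015 m or distance between bar_4 and bay2 below 0.015 m or distance between bar_4 and bay3 below 0.015 m or distance between bar_4 and bay4 below 0.015 m) and (distance between bar_5 and bay0 below 0.015 m or distance between bar_5 and bay1 below 0.015 m or distance between bar_5 and bay2 below 0.015 m or distance between bar_5 and bay3 below 0.015 m or distance between bar_5 and bay4 below 0.015 m) and x of short_1 in the frame of mat between -0.1 and 0.1 m and y of short_1 in the frame of mat between -0.0675 and 0.0675 m and z of short_1 in the frame of mat between 0.009 and 0.022 m and x of short_2 in the frame of mat between -0.1 and 0.1 m and y of short_2 in the frame of mat between -0.0675 and 0.0675 m and z of short_2 in the frame of mat between 0.009 and 0.022 m), for 0.2 s.
2. the pan rests at the mark (sunk 36.5 to 43.5 mm) for a second, untouched by the robot; every long bar lies in a bay or on the pan, both short bars on the mat (value of joint pan between 0.0365 and 0.0435 m and velocity of joint pan between -0.01 and 0.01 m/s and contact force between the fingers and anything else below 0.5 N and ((distance between bar_1 and bay0 below 0.015 m or distance between bar_1 and bay1 below 0.015 m or distance between bar_1 and bay2 below 0.015 m or distance between bar_1 and bay3 below 0.015 m or distance between bar_1 and bay4 below 0.015 m) or (x of bar_1 in the frame of pan_floor between -0.115 and 0.115 m and y of bar_1 in the frame of pan_floor between -0.095 and 0.095 m and z of bar_1 in the frame of pan_floor between 0.005 and 0.065 m)) and ((distance between bar_2 and bay0 below 0.015 m or distance between bar_2 and bay1 below 0.015 m or distance between bar_2 and bay2 below 0.015 m or distance between bar_2 and bay3 below 0.015 m or distance between bar_2 and bay4 below 0.015 m) or (x of bar_2 in the frame of pan_floor between -0.115 and 0.115 m and y of bar_2 in the frame of pan_floor between -0.095 and 0.095 m and z of bar_2 in the frame of pan_floor between 0.005 and 0.065 m)) and ((distance between bar_3 and bay0 below 0.015 m or distance between bar_3 and bay1 below 0.015 m or distance between bar_3 and bay2 below 0.015 m or distance between bar_3 and bay3 below 0.015 m or distance between bar_3 and bay4 below 0.015 m) or (x of bar_3 in the frame of pan_floor between -0.115 and 0.115 m and y of bar_3 in the frame of pan_floor between -0.095 and 0.095 m and z of bar_3 in the frame of pan_floor between 0.005 and 0.065 m)) and ((distance between bar_4 and bay0 below 0.015 m or distance between bar_4 and bay1 below 0.015 m or distance between bar_4 and bay2 below 0.015 m or distance between bar_4 and bay3 below 0.015 m or distance between bar_4 and bay4 below 0.015 m) or (x of bar_4 in the frame of pan_floor between -0.115 and 0.115 m and y of bar_4 in the frame of pan_floor between -0.095 and 0.095 m and z of bar_4 in the frame of pan_floor between 0.005 and 0.065 m)) and ((distance between bar_5 and bay0 below 0.015 m or distance between bar_5 and bay1 below 0.015 m or distance between bar_5 and bay2 below 0.015 m or distance between bar_5 and bay3 below 0.015 m or distance between bar_5 and bay4 below 0.015 m) or (x of bar_5 in the frame of pan_floor between -0.115 and 0.115 m and y of bar_5 in the frame of pan_floor between -0.095 and 0.095 m and z of bar_5 in the frame of pan_floor between 0.005 and 0.065 m)) and x of bar_6 in the frame of pan_floor between -0.115 and 0.115 m and y of bar_6 in the frame of pan_floor between -0.095 and 0.095 m and z of bar_6 in the frame of pan_floor between 0.005 and 0.065 m and x of bar_7 in the frame of pan_floor between -0.115 and 0.115 m and y of bar_7 in the frame of pan_floor between -0.095 and 0.095 m and z of bar_7 in the frame of pan_floor between 0.005 and 0.065 m and x of bar_8 in the frame of pan_floor between -0.115 and 0.115 m and y of bar_8 in the frame of pan_floor between -0.095 and 0.095 m and z of bar_8 in the frame of pan_floor between 0.005 and 0.065 m and x of short_1 in the frame of mat between -0.1 and 0.1 m and y of short_1 in the frame of mat between -0.0675 and 0.0675 m and z of short_1 in the frame of mat between 0.009 and 0.022 m and x of short_2 in the frame of mat between -0.1 and 0.1 m and y of short_2 in the frame of mat between -0.0675 and 0.0675 m and z of short_2 in the frame of mat between 0.009 and 0.022 m), for 1 s.
At the end, for the whole second after the job is handed in: All five long bars of the set lie in the rack's bays (centre within 15 mm of where a seated bar's centre lies); the bars that started on the pan are still on it; both short bars lie on the mat, their centres over it; all at rest (all of step 1 and x of bar_6 in the frame of pan_floor between -0.115 and 0.115 m and y of bar_6 in the frame of pan_floor between -0.095 and 0.095 m and z of bar_6 in the frame of pan_floor between 0.005 and 0.065 m and x of bar_7 in the frame of pan_floor between -0.115 and 0.115 m and y of bar_7 in the frame of pan_floor between -0.095 and 0.095 m and z of bar_7 in the frame of pan_floor between 0.005 and 0.065 m and x of bar_8 in the frame of pan_floor between -0.115 and 0.115 m and y of bar_8 in the frame of pan_floor between -0.095 and 0.095 m and z of bar_8 in the frame of pan_floor between 0.005 and 0.065 m and linear speed of each of bar_1, bar_2, bar_3, bar_4, bar_5, short_1, short_2 below 0.02 m/s); the robot touches nothing.
It fails at once if the syringe box is pushed aside by more than 3 cm (distance of syringe_box from where it was at the start of the episode above 0.03 m).
It fails at once if the tube cutter is pushed aside by more than 3 cm (distance of tube_cutter from where it was at the start of the episode above 0.03 m).
Of bar_6, bar_7, bar_8 only 1 to 3 are there at a start; the rules pass over those that are not, and their reading is None.
At some moment in a run one of short_2 may be knocked a few centimetres aside while the robot is not near it.
Once in a run the grip may slacken for a moment while it holds something.
It also fails if it takes over 210 s, if anything falls off the work surface, if the arm or the gripper's body presses on something with over 40 N, if the wrist force passes 120 N, or if a joint passes its speed limit or range.

## Working session

There is one attempt and no reset: what is moved stays moved. The work goes in short steps, Python scripts to look and compute and a tool call to move; the robot and the scene stay as the last step left them, time stands still between calls to the robot, and variables do not carry over. Pictures are saved under pics/ and viewed, about 12 in all and at most 16, crops included, and the job is handed in when it is done.

Besides the shell and the picture viewer there is one more tool, called after "Call:" as name(argument=value, ...) on one line, values as JSON. apply_moves: Moves the arm, as the interface text tells. Its arguments: {"type":"object","properties":{"increments":{"type":"array"},"hand":{"type":"number"},"force":{"type":"number"}},"required":["increments"]}

```bash
mkdir -p pics
cat > h.py <<'E'
import numpy as np, cv2
from station import arm, optics, finder
def cam(n):
    m=optics.camera_model(n); K=np.array([[m['fx'],0,m['cx']],[0,m['fy'],m['cy']],[0,0,1.]]); return K,np.array(m['dist_coeffs'],float),np.array(m['world_to_cam'])
def ray(n,uv,z):
    K,d,T=cam(n); p=cv2.undistortPoints(np.array(uv,float).reshape(-1,1,2),K,d).reshape(-1,2)
    D=np.c_[p[:,0],-p[:,1],-np.ones(len(p))]@T[:3,:3]; C=-T[:3,:3].T@T[:3,3]
    return C+D*((z-C[2])/D[:,2])[:,None]
def proj(n,P):
    K,d,T=cam(n); P=np.asarray(P,float).reshape(-1,3); c=P@T[:3,:3].T+T[:3,3]
    c=c*[1,-1,-1]; return cv2.projectPoints(c,np.zeros(3),np.zeros(3),K,d)[0].reshape(-1,2)
def save(n,f): 
    im=optics.grab_frame(n); cv2.imwrite('pics/'+f,im[:,:,::-1]); return im
E
python3 - <<'E'
from h import *
for n in('scene','top'):
    save(n,n+'0.png'); K,d,T=cam(n); print(n,K[0,0],d,(-T[:3,:3].T@T[:3,3]).round(3))
    for k in ['rack','mat','scale','bay0','bay4','pan_floor','syringe_box','tube_cutter','bar_1','short_1']:
        r=finder.landmark_of(n,k); print(k,[(np.round(x['point']).tolist(),round(x['conf'],2)) for x in r][:10])
print(arm.get_state())
E
```

```text
scene 434.73247616756294 [-0.06404829  0.          0.          0.          0.        ] [-0.103 -0.559  0.911]
rack [([249.0, 236.0], 0.75)]
mat [([316.0, 273.0], 0.91)]
scale [([397.0, 322.0], 0.9)]
bay0 [([257.0, 237.0], 0.95), ([245.0, 228.0], 0.94), ([270.0, 244.0], 0.88), ([239.0, 220.0], 0.62), ([231.0, 212.0], 0.57), ([384.0, 256.0], 0.22)]
bay4 [([257.0, 237.0], 0.95), ([245.0, 228.0], 0.94), ([270.0, 244.0], 0.88), ([239.0, 220.0], 0.62), ([231.0, 212.0], 0.57), ([384.0, 256.0], 0.22)]
pan_floor [([403.0, 299.0], 0.76), ([251.0, 234.0], 0.75), ([257.0, 239.0], 0.65)]
syringe_box [([351.0, 231.0], 0.83)]
tube_cutter [([387.0, 255.0], 0.58)]
bar_1 [([290.0, 282.0], 0.93), ([215.0, 259.0], 0.92), ([189.0, 241.0], 0.78), ([258.0, 236.0], 0.76), ([407.0, 324.0], 0.64), ([268.0, 243.0], 0.62), ([249.0, 229.0], 0.59), ([240.0, 218.0], 0.55), ([349.0, 234.0], 0.23)]
short_1 [([324.0, 264.0], 0.72), ([232.0, 213.0], 0.69)]
top 543.5562964893787 [0.00549195 0.         0.         0.         0.        ] [0.469 0.004 1.298]
rack [([214.0, 247.0], 0.97)]
mat [([328.0, 250.0], 0.56)]
scale 
[... 745 characters left out ...]
0.0], 0.29), ([328.0, 248.0], 0.17)]
{'t': 1.1, 'q': array([ 1.63210895e+00,  3.58576976e-01,  1.18792137e-02,  1.04629557e-05,
       -1.22407902e+00, -2.88064099e-01]), 'qd': array([-1.52288545e-03,  6.20587425e-04,  1.68168216e-03, -1.21002388e-03,
        7.67278351e-05,  9.97221820e-05]), 'joint_efforts': array([-2.63760987e-03, -5.82392979e+01,  2.93287969e+01,  7.00260580e+00,
        1.22402530e-02, -5.01544628e-05]), 'eef_pos': array([0.15178958, 0.65768697, 0.23756897]), 'ee_rot': array([-3.14158877e+00,  2.15380812e-05, -1.79754425e+00]), 'force': array([-0.44465849,  0.41054082,  0.26585655]), 'moment': array([-0.03153744,  0.02005743,  0.02083378]), 'width': 0.08758282627388958}
```

View pics/top0.png

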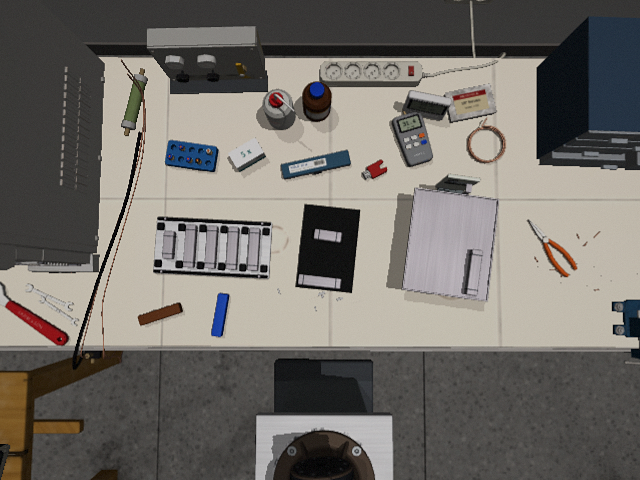

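View pics/scene0.png

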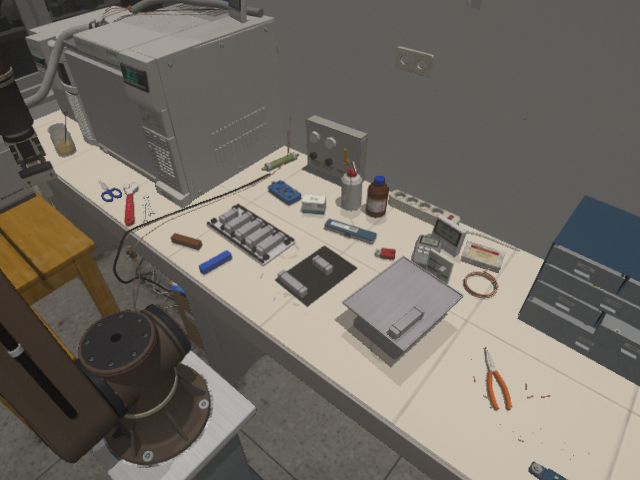

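The top view shows the rack at about (213,247), with a short bar in the leftmost bay (168,246). The mat is at (328,248), with a short bar at (327,236) and a long one at (320,283). The scale is at (450,245), with one long bar at (473,272). The look-alikes are a blue bar (220,314) and a brown bar (160,313). I'll rectify a close crop to check these and measure.

```bash
cat >> h.py <<'E'
def ortho(im,n,x0,x1,y0,y1,z,s=2000):
    # rows: x decreasing downward, cols: y decreasing to right ; s px per m
    xs=np.arange(x1,x0,-1/s); ys=np.arange(y1,y0,-1/s); X,Y=np.meshgrid(xs,ys,indexing='ij')
    p=proj(n,np.c_[X.ravel(),Y.ravel(),np.full(X.size,z)]).astype(np.float32).reshape(*X.shape,2)
    return cv2.remap(im,p,None,cv2.INTER_CUBIC)
E
python3 - <<'E'
from h import *
im=cv2.imread('pics/top0.png')
o=ortho(im,'top',0.33,0.56,-0.09,0.42,0.03,1500)
for i in range(0,o.shape[1],75): cv2.line(o,(i,0),(i,6),(0,0,255),1); cv2.putText(o,'%.2f'%(.42-i/1500),(i,16),0,.35,(0,0,255))
for i in range(0,o.shape[0],75): cv2.line(o,(0,i),(6,i),(0,0,255),1); cv2.putText(o,'%.2f'%(.56-i/1500),(6,i+10),0,.35,(0,0,255))
p=ortho(im,'top',0.33,0.65,-0.48,-0.15,0.1,1000)
pad=np.zeros((p.shape[0],o.shape[1],3),np.uint8); pad[:,:p.shape[1]]=p
for i in range(0,330,50): cv2.putText(pad,'%.2f'%(-.15-i/1000),(i,10),0,.3,(0,0,255)); cv2.putText(pad,'%.2f'%(.65-i/1000),(335,i+5),0,.35,(0,0,255))
v=np.vstack([o,pad])[:600]; cv2.imwrite('pics/c1.png',v); print(v.shape)
for nm,uv,z in [('mat',(328,248),.003),('matlong',(319,283),.027),('matshort',(327,236),.027),('rackL',(168,246),.03),('pan',(450,244),.092),('panbar',(472,272),.12)]: print(nm,ray('top',uv,z).round(3))
E
```

```text
(600, 765, 3)
mat [[ 0.538 -0.008  0.003]]
matlong [[0.455 0.013 0.027]]
matshort [[ 0.565 -0.005  0.027]]
rackL [[0.541 0.366 0.03 ]]
pan [[ 0.543 -0.278  0.092]]
panbar [[ 0.48  -0.318  0.12 ]]
```

View pics/c1.png

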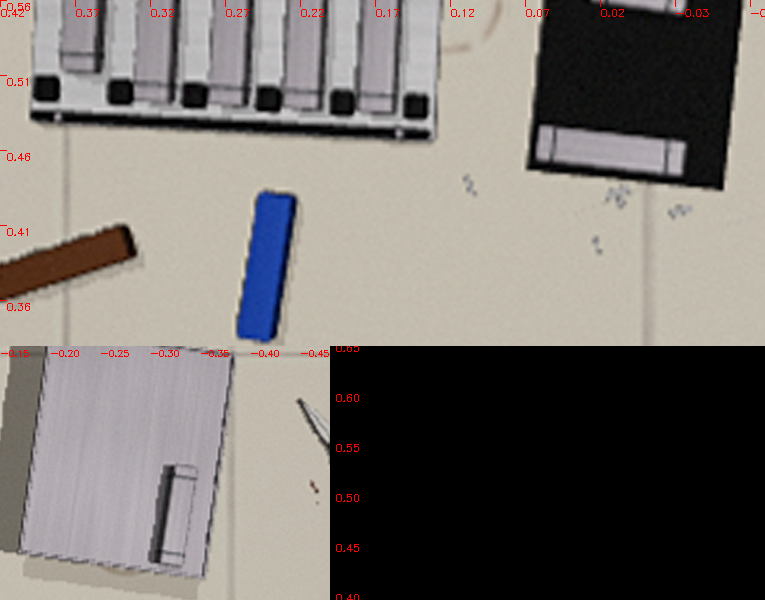

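The crop confirms which bars are which, but the work lies about 9 cm further ahead than I assumed. I'll crop again with the right window.

Run:
```python
from h import *
im=cv2.imread('pics/top0.png')
o=ortho(im,'top',0.44,0.64,-0.09,0.41,0.03,1500)
for i in range(0,o.shape[1],75): cv2.line(o,(i,0),(i,6),(0,0,255),1); cv2.putText(o,'%.2f'%(.41-i/1500),(i,16),0,.35,(0,0,255))
for i in range(0,o.shape[0],30): cv2.line(o,(0,i),(6,i),(0,0,255),1); cv2.putText(o,'%.2f'%(.64-i/1500),(6,i+4),0,.35,(0,0,255))
p=ortho(im,'top',0.42,0.70,-0.42,-0.14,0.092,1000)
pad=np.zeros((p.shape[0],o.shape[1],3),np.uint8); pad[:,:p.shape[1]]=p
for i in range(0,280,50): cv2.putText(pad,'%.2f'%(-.14-i/1000),(i,10),0,.3,(0,0,255)); cv2.putText(pad,'%.2f'%(.70-i/1000),(285,i+5),0,.35,(0,0,255))
v=np.vstack([o,pad])[:600]; cv2.imwrite('pics/c2.png',v); print(v.shape)
```

```text
(580, 750, 3)
```

View pics/c2.png

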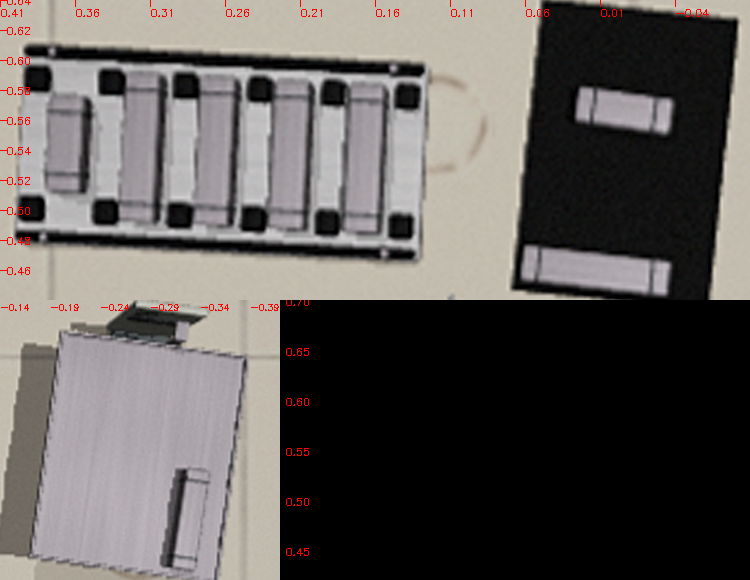

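In this crop, the bays (from left) are at about (.544,.365), (.542,.315), (.540,.266), (.537,.217) and (.535,.167), with rack yaw about -0.05. On the mat (yaw about -0.12), the short bar is at (.567,-.006) and the long one at (.460,.013). The pan's centre is at about (.543,-.279) with yaw -0.13, and its one bar is at (.48,-.318).

Candidates for the wrong bar in top0:
- short at (168,246), in the rack: this is the one I'll take.
- short at (327,236), on the mat
- long bars in the rack at (191,247), (212,246), (231,247) and (252,248)
- blue bar (220,314) and brown bar (160,313), which aren't meant

I'm moving above the short bar in the rack.

Call:
apply_moves(increments=[0.019, -0.0325, 0, 0, 0, 0.013, 0.019, -0.0325, 0, 0, 0, 0.013, 0.019, -0.0325, 0, 0, 0, 0.013, 0.019, -0.0325, 0, 0, 0, 0.013, 0.019, -0.0325, 0, 0, 0, 0.013, 0.019, -0.0325, 0, 0, 0, 0.013, 0.019, -0.0325, 0, 0, 0, 0.013, 0.019, -0.0325, 0, 0, 0, 0.013, 0.04, -0.006, -0.018, 0, 0, 0.013, 0.04, -0.006, -0.018, 0, 0, 0.013, 0.04, -0.006, -0.018, 0, 0, 0.013, 0.04, -0.006, -0.018, 0, 0, 0.013, 0.04, -0.006, -0.018, 0, 0, 0.013, 0.04, -0.006, -0.018, 0, 0, 0.013, 0, 0, 0, 0, 0, 0], hand=0.67, force=40)

```text
t: 2.35
eef_pos: [0.538, 0.3505, 0.1359]
ee_rot: [-3.136, 0.013, -1.598]
force: [0.5, -0.0, 0.8]
width: 0.0289
```

Run:
```python
from h import *
# refine bay/bar poses: project model wireframes onto ortho and print edge-based rects
im=cv2.imread('pics/top0.png')
g=cv2.cvtColor(im,cv2.COLOR_BGR2GRAY)
# rack corner fit via bright mask at z=.008
o=ortho(im,'top',0.46,0.63,0.11,0.42,0.008,2000); m=(cv2.cvtColor(o,cv2.COLOR_BGR2GRAY))
from scipy.optimize import minimize
def score(p,z,L,W,n,pts=80):
    x,y,a=p; c,s=np.cos(a),np.sin(a); t=np.linspace(-.45,.45,pts)
    def ln(dx,dy): # sample along 4 edges
        E=np.r_[np.c_[t*dx,np.full(pts,dy/2)],np.c_[t*dx,np.full(pts,-dy/2)],np.c_[np.full(pts,dx/2),t*dy],np.c_[np.full(pts,-dx/2),t*dy]]
        P=np.c_[x+c*E[:,0]-s*E[:,1],y+s*E[:,0]+c*E[:,1],np.full(len(E),z)]
        q=proj('top',P).astype(np.float32); return cv2.remap(gf,q[:,:1].copy(),q[:,1:].copy(),cv2.INTER_LINEAR).ravel()
    return ln(L-.005,W-.005).mean()*sg-ln(L+.005,W+.005).mean()*sg
gf=cv2.GaussianBlur(g,(3,3),0).astype(np.float32)
for nm,p0,z,L,W,sg in [('rackbar0S',(.544,.365,-.05),.032,.065,.024,-1),('A',(.542,.315,-.05),.032,.1,.024,1),('B',(.540,.266,-.05),.032,.1,.024,1),('C',(.537,.217,-.05),.032,.1,.024,1),('D',(.535,.167,-.05),.032,.1,.024,1),
  ('mat',(.538,-.008,-.12),.003,.2,.135,-1),('m_short',(.567,-.006,1.45),.027,.065,.024,1),('m_long',(.459,.013,1.45),.027,.1,.024,1),('pan',(.543,-.279,-.13),.096,.23,.19,1),('bar6',(.48,-.318,-.13),.116,.1,.024,1)]:
    r=minimize(lambda p:-score(p,z,L,W,'top'),p0,method='Nelder-Mead',options=dict(initial_simplex=np.array([p0]*4)+np.vstack([np.zeros(3),np.diag([.004,.004,.03])]))); print(nm,r.x.round(4),round(r.fun,1))
```

```text
rackbar0S [ 0.5426  0.3608 -0.0735] -42.9
A [ 0.5473  0.3181 -0.0607] -51.6
B [ 0.545   0.2684 -0.0552] -51.2
C [ 0.5426  0.2187 -0.0508] -49.0
D [ 0.5401  0.1687 -0.0261] -46.5
mat [ 0.5386 -0.0068 -0.1054] -129.3
m_short [ 0.567  -0.006   1.4263] -106.1
m_long [0.4598 0.0125 1.4595] -101.7
pan [ 0.5464 -0.2823 -0.1328] -15.6
bar6 [ 0.4845 -0.3255 -0.1849] -27.7
```

Run:
```python
from h import *
im=cv2.imread('pics/top0.png'); g=cv2.cvtColor(im,cv2.COLOR_BGR2GRAY).astype(np.float32)
def prof(c,a,d,z,lo,hi,half):
    # profile along direction d(0: local x,1: local y), averaged over the other within +-half
    t=np.arange(lo,hi,.001); s=np.linspace(-half,half,15); T,S=np.meshgrid(t,s,indexing='ij')
    lx,ly=(T,S) if d==0 else (S,T); ca,sa=np.cos(a),np.sin(a)
    P=np.c_[(c[0]+ca*lx-sa*ly).ravel(),(c[1]+sa*lx+ca*ly).ravel(),np.full(T.size,z)]
    q=proj('top',P).astype(np.float32); v=cv2.remap(g,q[:,:1].copy(),q[:,1:].copy(),cv2.INTER_LINEAR).reshape(T.shape).mean(1)
    return t,v
t,v=prof((.544,.25),-.05,1,.032,-.1,.135,.02)
print('across'); print(' '.join('%d:%d'%(round((.25+a*np.cos(.05))*1000),b) for a,b in zip(t,v)))
for y in (.3165,.267,.2175,.168):
    t,v=prof((.544-(.25-y)*.05,y),-.05,0,.032,-.062,.062,.006); print(y,' '.join('%d:%d'%(round((.544-(.25-y)*.05+a)*1000),b) for a,b in zip(t,v) if abs(a)>.042))
```

```text
across
150:160 151:151 152:129 153:94 154:70 155:76 156:106 157:138 158:157 159:165 160:165 161:163 162:161 163:160 164:160 165:161 166:161 167:161 168:160 169:159 170:156 171:154 172:154 173:155 174:155 175:154 176:147 177:132 178:111 179:101 180:109 181:134 182:167 183:186 184:191 185:189 186:188 187:188 188:187 189:187 190:188 191:188 192:188 193:189 194:188 195:185 196:178 197:169 198:164 199:161 200:154 201:134 202:98 203:65 204:57 205:77 206:109 207:137 208:156 209:163 210:162 211:160 212:158 213:157 214:158 215:158 216:159 217:158 218:158 219:156 220:154 221:152 222:152 223:152 224:153 225:151 226:145 227:131 228:115 229:107 230:126 231:161 232:187 233:193 234:192 235:191 236:190 237:189 238:189 239:189 240:189 241:190 242:190 243:189 244:187 245:182 246:173 247:166 248:163 249:157 250:141 251:105 252:66 253:47 254:53 255:74 256:106 257:136 258:154 259:160 260:160 261:157 262:155 263:155 264:155 265:156 266:156 267:156 268:155 269:154 270:151 271:149 272:149 273:150 274:150 275:149 276:145 277:133 278:123 279:137 280:167 281:188 282:190 283:188 284:187 285:187 286:187 287:187 
[... 1325 characters left out ...]
597:21 598:10 599:9 600:9 601:8 602:14 603:51 604:88 605:125 606:161
0.2175 480:179 481:181 482:182 483:174 484:167 485:152 486:132 487:117 488:129 489:142 490:152 491:159 492:162 493:161 494:159 495:153 496:145 497:131 498:116 499:116 584:141 585:137 586:145 587:154 588:171 589:189 590:193 591:177 592:157 593:95 594:30 595:9 596:10 597:11 598:11 599:13 600:48 601:87 602:125 603:160
0.168 478:184 479:186 480:183 481:173 482:163 483:148 484:125 485:105 486:121 487:141 488:154 489:161 490:164 491:164 492:163 493:156 494:147 495:133 496:117 497:112 582:140 583:135 584:142 585:152 586:165 587:180 588:187 589:169 590:149 591:95 592:36 593:7 594:9 595:11 596:13 597:15 598:47 599:89 600:128 601:163
```

Call:
apply_moves(increments=[0.003, 0.009, -0.01, -0.007, 0.003, -0.011, 0.003, 0.008, -0.02, -0.006, 0.003, -0.011, 0, 0, -0.03, 0, 0, 0, 0, 0, -0.025, 0, 0, 0, 0, 0, 0, 0, 0, 0])

```text
t: 2.77
eef_pos: [0.5489, 0.3659, 0.0465]
ee_rot: [-3.14, -0.001, -1.627]
force: [-0.7, -0.1, -0.8]
width: 0.0289
```

Call:
apply_moves(increments=[-0.005, 0.0015, 0, 0, 0, 0.005, 0, 0, -0.013, 0, 0, 0, 0, 0, -0.0125, 0, 0, 0, 0, 0, 0, 0, 0, 0])

```text
t: 3.1
eef_pos: [0.5442, 0.3684, 0.0223]
ee_rot: [-3.138, 0.0, -1.621]
force: [0.1, -0.7, -0.4]
width: 0.0288
```

Call:
apply_moves(increments=[0, 0, -0.001, 0, 0, 0, 0, 0, 0, 0, 0, 0, 0, 0, 0, 0, 0, 0, 0, 0, 0, 0, 0, 0, 0, 0, 0.02, 0, 0, 0, 0, 0, 0.03, 0, 0, 0, 0, 0, 0.03, 0, 0, 0, 0, 0, 0, 0, 0, 0], hand=1, force=50)

```text
t: 3.77
eef_pos: [0.543, 0.3676, 0.1039]
ee_rot: [-3.14, -0.002, -1.621]
force: [0.9, -0.2, -1.7]
width: 0.0236
```

Call:
apply_moves(increments=[-0.0023, -0.0289, 0, 0, 0, -0.1165, -0.0023, -0.0289, 0, 0, 0, -0.1165, -0.0023, -0.0289, 0, 0, 0, -0.1165, -0.0023, -0.0289, 0, 0, 0, -0.1165, -0.0023, -0.0289, 0, 0, 0, -0.1165, -0.0023, -0.0289, 0, 0, 0, -0.1165, -0.0023, -0.0289, 0, 0, 0, -0.1165, -0.0023, -0.0289, 0, 0, 0, -0.1165, -0.0023, -0.0289, 0, 0, 0, -0.1165, -0.0023, -0.0289, 0, 0, 0, -0.1165, -0.0023, -0.0289, 0, 0, 0, -0.1165, -0.0023, -0.0289, 0, 0, 0, -0.1165, -0.0023, -0.0289, 0, 0, 0, -0.1165, -0.0023, -0.0289, 0, 0, 0, -0.1165, 0, 0, 0, 0, 0, 0, 0, 0, 0, 0, 0, 0])

```text
t: 5.1
eef_pos: [0.5091, -0.0494, 0.1124]
ee_rot: [-3.139, 0.021, 2.95]
force: [0.2, -0.8, -2.0]
width: 0.0239
```

Call:
apply_moves(increments=[0.002, 0.0124, -0.01, 0, 0.02, 0.08, 0, 0, -0.03, 0, 0, 0, 0, 0, -0.03, 0, 0, 0, 0, 0, 0, 0, 0, 0])

```text
t: 5.43
eef_pos: [0.5145, -0.035, 0.0441]
ee_rot: [-3.14, 0.01, 3.038]
force: [-1.9, -0.2, -2.5]
width: 0.0236
```

Call:
apply_moves(increments=[-0.003, 0, -0.012, 0, 0.01, 0, 0, 0, -0.0135, 0, 0, 0, 0, 0, 0, 0, 0, 0, 0, 0, 0, 0, 0, 0])

```text
t: 5.77
eef_pos: [0.5132, -0.0326, 0.0208]
ee_rot: [-3.139, 0.001, 3.045]
force: [0.1, 0.2, -2.6]
width: 0.0235
```

Call:
apply_moves(increments=[0, 0, 0, 0, 0, 0, 0, 0, 0, 0, 0, 0, 0, 0, 0.02, 0, 0, 0, 0, 0, 0.03, 0, 0, 0, 0, 0, 0.01, 0, 0, 0, 0, 0, 0, 0, 0, 0], hand=0.62)

```text
t: 6.27
eef_pos: [0.5171, -0.0311, 0.0905]
ee_rot: [-3.14, 0.009, 3.049]
force: [0.5, 0.4, -0.8]
width: 0.0334
```

Call:
apply_moves(increments=[-0.028, 0.022, 0, 0, 0.01, -0.01, -0.029, 0.021, 0, 0, 0, -0.01, 0, 0, 0, 0, 0, 0, 0, 0, -0.02, 0, 0, 0, 0, 0, -0.015, 0, 0, 0, 0, 0, 0, 0, 0, 0], hand=0.65)

```text
t: 6.77
eef_pos: [0.4622, 0.0152, 0.0603]
ee_rot: [3.136, 0.014, 3.029]
force: [-0.5, -0.8, 0.5]
width: 0.0308
```

Run:
```python
from h import *
save('top','t1.png'); print(arm.get_state()['eef_pos'])
for k in ['short_1','bar_1']:
    print(k,[(np.round(x['point']).tolist(),round(x['conf'],2)) for x in finder.landmark_of('top',k)])
```

```text
[0.46260728 0.01523647 0.06120746]
short_1 [([338.0, 256.0], 0.62), ([217.0, 251.0], 0.59), ([230.0, 246.0], 0.28)]
bar_1 [([210.0, 247.0], 0.91), ([191.0, 243.0], 0.9), ([252.0, 247.0], 0.83), ([474.0, 275.0], 0.83), ([235.0, 248.0], 0.75), ([161.0, 310.0], 0.55)]
```

Call:
apply_moves(increments=[-0.0025, -0.0025, 0, 0.005, 0.014, 0, 0, 0, -0.02, 0, 0, 0, 0, 0, -0.015, 0, 0, 0, 0, 0, -0.005, 0, 0, 0, 0, 0, 0, 0, 0, 0])

```text
t: 7.33
eef_pos: [0.4651, 0.0134, 0.0258]
ee_rot: [3.128, 0.008, 3.028]
force: [-0.6, -1.0, 0.3]
width: 0.0305
```

Call:
apply_moves(increments=[0, 0, -0.002, 0, 0, 0, 0, 0, 0, 0, 0, 0, 0, 0, 0, 0, 0, 0, 0, 0, 0.02, 0, 0, 0, 0, 0, 0.03, 0, 0, 0, 0, 0, 0.03, 0, 0, 0, 0, 0, 0, 0, 0, 0], hand=1)

```text
t: 7.92
eef_pos: [0.4635, 0.0124, 0.1075]
ee_rot: [3.13, 0.004, 3.027]
force: [1.5, 0.8, -3.6]
width: 0.0235
```

Call:
apply_moves(increments=[0.0057, 0.0248, 0, 0, 0, 0.114, 0.0057, 0.0248, 0, 0, 0, 0.114, 0.0057, 0.0248, 0, 0, 0, 0.114, 0.0057, 0.0248, 0, 0, 0, 0.114, 0.0057, 0.0248, 0, 0, 0, 0.114, 0.0057, 0.0248, 0, 0, 0, 0.114, 0.0057, 0.0248, 0, 0, 0, 0.114, 0.0057, 0.0248, 0, 0, 0, 0.114, 0.0057, 0.0248, 0, 0, 0, 0.114, 0.0057, 0.0248, 0, 0, 0, 0.114, 0.0057, 0.0248, 0, 0, 0, 0.114, 0.0057, 0.0248, 0, 0, 0, 0.114, 0.0057, 0.0248, 0, 0, 0, 0.114, 0.0057, 0.0248, 0, 0, 0, 0.114, 0, 0, 0, 0, 0, 0, 0, 0, 0, 0, 0, 0])

```text
t: 9.25
eef_pos: [0.542, 0.3769, 0.1052]
ee_rot: [3.124, 0.011, -1.585]
force: [-0.7, -0.3, -5.1]
width: 0.0239
```

Call:
apply_moves(increments=[0.003, -0.0095, 0, -0.011, -0.017, -0.035, 0, 0, -0.03, 0, 0, 0, 0, 0, -0.022, 0, 0, 0, 0, 0, 0, 0, 0, 0])

```text
t: 9.58
eef_pos: [0.5448, 0.3667, 0.0518]
ee_rot: [-3.14, 0.002, -1.626]
force: [-1.3, -0.4, -5.4]
width: 0.0239
```

Call:
apply_moves(increments=[0, 0.001, -0.012, 0, 0, 0.005, 0, 0, -0.008, 0, 0, 0, 0, 0, -0.003, 0, 0, 0, 0, 0, 0, 0, 0, 0])

```text
t: 9.92
eef_pos: [0.5452, 0.366, 0.03]
ee_rot: [-3.14, 0.002, -1.624]
force: [0.0, 0.5, -3.3]
width: 0.0232
```

Call:
apply_moves(increments=[0, 0.001, -0.001, 0, 0, 0, 0, 0, 0, 0, 0, 0])

```text
t: 10.08
eef_pos: [0.5457, 0.3672, 0.0306]
ee_rot: [-3.138, 0.003, -1.625]
force: [0.6, 0.6, -3.6]
width: 0.0236
```

Call:
apply_moves(increments=[0, 0, 0, 0, 0, 0, 0, 0, 0, 0, 0, 0, 0, 0, 0.02, 0, 0, 0, 0, 0, 0.03, 0, 0, 0, 0, 0, 0.03, 0, 0, 0, 0, 0, 0.03, 0, 0, 0, -0.03, 0, 0.02, 0, 0, 0, -0.04, 0, 0.02, 0, 0, 0, -0.04, 0, 0, 0, 0, 0, 0, 0, 0, 0, 0, 0], hand=0.67)

```text
t: 10.92
eef_pos: [0.4381, 0.3685, 0.1932]
ee_rot: [-3.13, 0.012, -1.628]
force: [-1.0, -1.3, -1.8]
width: 0.0293
```

Run:
```python
from h import *
im=save('top','t2.png')[:,:,::-1]; s=save('scene','s2.png')[:,:,::-1]
o=ortho(im,'top',0.44,0.64,-0.09,0.41,0.03,1500)
c=cv2.resize(s[200:350,380:500],None,fx=3,fy=3,interpolation=2)
c2=cv2.resize(s[190:300,190:370],None,fx=2.2,fy=2.2,interpolation=2); pad=np.zeros((370,750,3),np.uint8); pad[:,:360]=c[:370]; pad[:242,354:750]=c2[:,:396]
cv2.imwrite('pics/c3.png',np.vstack([o[:300],pad])[:600])
```

```text
(no output)
```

View pics/c3.png

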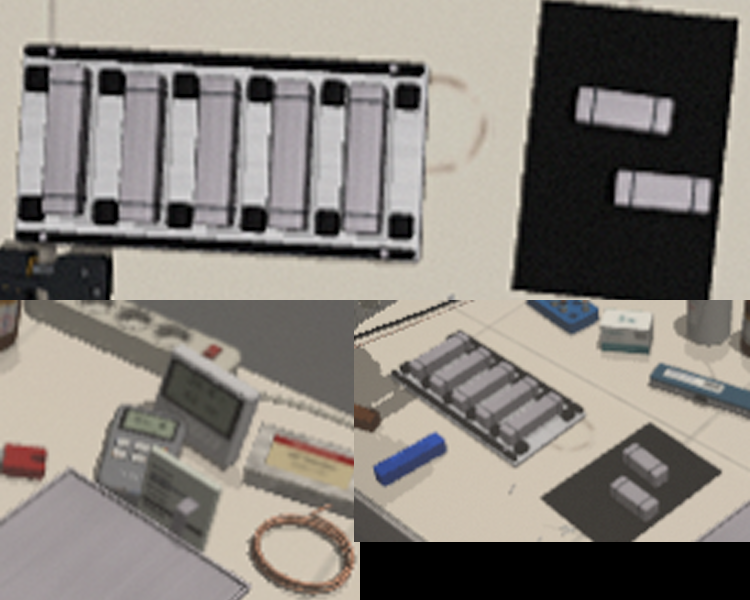

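Step 1 shows as met. The rack holds five long bars, at crop columns 68 to 365, and both shorts are on the mat at (624,110) and (664,192). Next I'll load the scale, starting with the rightmost bar.

Call:
apply_moves(increments=[0.016, -0.033, -0.01, 0, 0, 0, 0.016, -0.033, -0.02, 0, 0, 0, 0.016, -0.033, -0.025, 0, 0, 0, 0.016, -0.033, -0.025, 0, 0, 0, 0.016, -0.033, -0.025, 0, 0, 0, 0.014, -0.03, -0.015, 0, 0, 0, 0, 0, 0, 0, 0, 0, 0, 0, 0, 0, 0, 0])

```text
t: 11.68
eef_pos: [0.542, 0.1749, 0.0756]
ee_rot: [-3.12, 0.022, -1.622]
force: [1.0, 0.7, 1.2]
width: 0.029
```

Call:
apply_moves(increments=[-0.006, -0.007, 0, -0.022, 0.021, 0, 0, 0, -0.02, 0, 0, 0, 0, 0, -0.006, 0, 0, 0, 0, 0, 0, 0, 0, 0])

```text
t: 12.02
eef_pos: [0.5392, 0.1679, 0.0494]
ee_rot: [-3.138, -0.002, -1.625]
force: [-0.1, -0.3, 1.0]
width: 0.029
```

Call:
apply_moves(increments=[-0.0025, 0, -0.015, 0, 0, 0, 0, 0, -0.012, 0, 0, 0, 0, 0, 0, 0, 0, 0])

```text
t: 12.27
eef_pos: [0.5389, 0.1702, 0.0247]
ee_rot: [-3.135, -0.001, -1.622]
force: [-0.3, -1.6, -2.0]
width: 0.0294
```

Call:
apply_moves(increments=[0, 0, -0.001, 0, 0, 0, 0, 0, 0, 0, 0, 0, 0, 0, 0, 0, 0, 0, 0, 0, 0.02, 0, 0, 0, 0, 0, 0.03, 0, 0, 0, 0, 0, 0.04, 0, 0, 0, 0, 0, 0.04, 0, 0, 0, 0, 0, 0.01, 0, 0, 0, 0, 0, 0, 0, 0, 0], hand=1)

```text
t: 13.02
eef_pos: [0.5358, 0.1708, 0.1713]
ee_rot: [-3.138, -0.002, -1.621]
force: [0.6, -0.2, -5.4]
width: 0.0233
```

Call:
apply_moves(increments=[0.0045, -0.0365, 0, 0, 0, -0.006, 0.0045, -0.0365, 0, 0, 0, -0.006, 0.0045, -0.0365, 0, 0, 0, -0.006, 0.0045, -0.0365, 0, 0, 0, -0.006, 0.0045, -0.0365, 0, 0, 0, -0.006, 0.0045, -0.0365, 0, 0, 0, -0.006, 0.0045, -0.0365, 0, 0, 0, -0.006, 0.0045, -0.0365, 0, 0, 0, -0.006, 0.0045, -0.0365, 0, 0, 0, -0.006, 0.0045, -0.0365, 0, 0, 0, -0.006, 0.0045, -0.0365, 0, 0, 0, -0.006, 0.0045, -0.0365, 0, 0, 0, -0.006, 0.0045, -0.0365, 0, 0, 0, -0.006, 0, 0, 0, 0, 0, 0, 0, 0, 0, 0, 0, 0])

```text
t: 14.27
eef_pos: [0.5859, -0.3202, 0.1556]
ee_rot: [3.132, 0.009, -1.699]
force: [-0.2, 0.4, -4.2]
width: 0.0239
```

Call:
apply_moves(increments=[0.009, 0.003, 0, -0.009, -0.01, -0.004, 0, 0, -0.02, 0, 0, 0, 0, 0, -0.014, 0, 0, 0, 0, 0, 0, 0, 0, 0])

```text
t: 14.6
eef_pos: [0.5949, -0.3152, 0.1171]
ee_rot: [3.142, 0.002, -1.705]
force: [-0.4, 0.0, -4.6]
width: 0.0235
```

Call:
apply_moves(increments=[0, -0.001, -0.007, 0, 0, 0, 0, 0, 0, 0, 0, 0])

```text
t: 14.77
eef_pos: [0.5951, -0.314, 0.1089]
ee_rot: [3.14, 0.002, -1.702]
force: [-0.1, 0.1, -4.6]
width: 0.0237
```

Call:
apply_moves(increments=[0, 0, 0, 0, 0, 0, 0, 0, 0, 0, 0, 0, 0, 0, 0.02, 0, 0, 0, 0, 0, 0.03, 0, 0, 0, 0, 0, 0.01, 0, 0, 0, 0, 0, 0, 0, 0, 0], hand=0.67)

```text
t: 15.27
eef_pos: [0.5986, -0.3136, 0.1774]
ee_rot: [-3.135, -0.001, -1.698]
force: [1.0, -0.2, -0.8]
width: 0.0294
```

Call:
apply_moves(increments=[-0.0043, 0.0367, 0, 0, 0, 0.0055, -0.0043, 0.0367, 0, 0, 0, 0.0055, -0.0043, 0.0367, 0, 0, 0, 0.0055, -0.0043, 0.0367, 0, 0, 0, 0.0055, -0.0043, 0.0367, 0, 0, 0, 0.0055, -0.0043, 0.0367, 0, 0, 0, 0.0055, -0.0043, 0.0367, -0.01, 0, 0, 0.0055, -0.0043, 0.0367, -0.015, 0, 0, 0.0055, -0.0043, 0.0367, -0.015, 0, 0, 0.0055, -0.0043, 0.0367, -0.015, 0, 0, 0.0055, -0.0043, 0.0367, -0.015, 0, 0, 0.0055, -0.0043, 0.0367, -0.015, 0, 0, 0.0055, -0.0043, 0.0367, -0.01, 0, 0, 0.0055, -0.0043, 0.0367, 0, 0, 0, 0.0055, 0, 0, 0, 0, 0, 0, 0, 0, 0, 0, 0, 0])

```text
t: 16.6
eef_pos: [0.5384, 0.2226, 0.0875]
ee_rot: [-3.103, 0.006, -1.619]
force: [0.0, 0.3, -0.4]
width: 0.029
```

Call:
apply_moves(increments=[0, -0.004, -0.01, -0.006, 0.038, 0, 0, 0, -0.02, 0, 0, 0, 0, 0, -0.006, 0, 0, 0, 0, 0, 0, 0, 0, 0])

```text
t: 16.93
eef_pos: [0.5397, 0.2195, 0.0526]
ee_rot: [-3.137, 0.002, -1.617]
force: [0.4, 0.2, 0.0]
width: 0.0291
```

Call:
apply_moves(increments=[-0.001, -0.0015, -0.008, 0, 0, 0, 0, 0, -0.008, 0, 0, 0, 0, -0.0005, -0.012, 0, 0, 0, 0, 0, 0, 0, 0, 0])

```text
t: 17.27
eef_pos: [0.5397, 0.2158, 0.025]
ee_rot: [-3.134, 0.004, -1.619]
force: [-0.2, 0.3, -0.1]
width: 0.0283
```

Call:
apply_moves(increments=[0, 0, -0.002, 0, 0, 0, 0, 0, 0, 0, 0, 0, 0, 0, 0, 0, 0, 0, 0, 0, 0.02, 0, 0, 0, 0, 0, 0.03, 0, 0, 0, 0, 0, 0.04, 0, 0, 0, 0, 0, 0.04, 0, 0, 0, 0, 0, 0.015, 0, 0, 0, 0, 0, 0, 0, 0, 0], hand=1)

```text
t: 18.02
eef_pos: [0.5347, 0.2117, 0.1716]
ee_rot: [3.141, -0.003, -1.621]
force: [0.5, 1.1, -4.8]
width: 0.0236
```

Call:
apply_moves(increments=[0.006, -0.0349, 0.001, 0, 0, -0.006, 0.006, -0.0349, 0.001, 0, 0, -0.006, 0.006, -0.0349, 0.001, 0, 0, -0.006, 0.006, -0.0349, 0.001, 0, 0, -0.006, 0.006, -0.0349, 0.001, 0, 0, -0.006, 0.006, -0.0349, 0.001, 0, 0, -0.006, 0.006, -0.0349, 0.001, 0, 0, -0.006, 0.006, -0.0349, 0.001, 0, 0, -0.006, 0.006, -0.0349, 0.001, 0, 0, -0.006, 0.006, -0.0349, 0.001, 0, 0, -0.006, 0.006, -0.0349, 0.001, 0, 0, -0.006, 0.006, -0.0349, 0.001, 0, 0, -0.006, 0.006, -0.0349, 0.001, 0, 0, -0.006, 0, 0, 0, 0, 0, 0, 0, 0, 0, 0, 0, 0])

```text
t: 19.27
eef_pos: [0.6008, -0.2608, 0.1628]
ee_rot: [3.117, 0.003, -1.702]
force: [-1.0, -0.1, -4.4]
width: 0.0237
```

Call:
apply_moves(increments=[0.002, 0.003, 0, -0.003, -0.024, 0, 0, 0, -0.025, 0, 0, 0, 0, 0, -0.025, 0, 0, 0, 0, 0, -0.005, 0, 0, 0, 0, 0, 0, 0, 0, 0])

```text
t: 19.68
eef_pos: [0.5994, -0.2564, 0.1001]
ee_rot: [3.135, 0.004, -1.704]
force: [-0.4, -0.7, -3.1]
width: 0.0234
```

Call:
apply_moves(increments=[0, 0, 0, 0, 0, 0, 0, 0, 0, 0, 0, 0, 0, 0, 0.02, 0, 0, 0, 0, 0, 0.03, 0, 0, 0, 0, 0, 0.01, 0, 0, 0, 0, 0, 0, 0, 0, 0], hand=0.67)

```text
t: 20.18
eef_pos: [0.6026, -0.2557, 0.169]
ee_rot: [3.141, 0.002, -1.699]
force: [0.7, -0.3, 0.2]
width: 0.0286
```

Call:
apply_moves(increments=[-0.0044, 0.0359, 0, 0, 0.0025, 0.0055, -0.0044, 0.0359, 0, 0, 0.0025, 0.0055, -0.0044, 0.0359, 0, 0, 0.0025, 0.0055, -0.0044, 0.0359, 0, 0, 0.0025, 0.0055, -0.0044, 0.0359, 0, 0, 0.0025, 0.0055, -0.0044, 0.0359, 0, 0, 0.0025, 0.0055, -0.0044, 0.0359, -0.01, 0, 0.0025, 0.0055, -0.0044, 0.0359, -0.015, 0, 0.0025, 0.0055, -0.0044, 0.0359, -0.015, 0, 0.0025, 0.0055, -0.0044, 0.0359, -0.015, 0, 0.0025, 0.0055, -0.0044, 0.0359, -0.015, 0, 0.0025, 0.0055, -0.0044, 0.0359, -0.015, 0, 0.0025, 0.0055, -0.0044, 0.0359, -0.015, 0, 0.0025, 0.0055, -0.0044, 0.0359, 0, 0, 0.0025, 0.0055, 0, 0, 0, 0, 0, 0, 0, 0, 0, 0, 0, 0])

```text
t: 21.52
eef_pos: [0.5436, 0.2724, 0.0796]
ee_rot: [-3.14, 0.009, -1.617]
force: [-0.2, -1.3, -0.9]
width: 0.029
```

Call:
apply_moves(increments=[-0.0015, -0.0045, -0.01, -0.009, 0, 0, 0, 0, -0.015, 0, 0, 0, 0, 0, -0.004, 0, 0, 0, 0, 0, 0, 0, 0, 0])

```text
t: 21.85
eef_pos: [0.543, 0.2668, 0.0505]
ee_rot: [-3.136, 0.002, -1.617]
force: [1.2, -0.6, 0.6]
width: 0.0291
```

Call:
apply_moves(increments=[-0.001, 0.0008, -0.008, 0, 0, 0, 0, 0.0005, -0.008, 0, 0, 0, 0, 0, -0.011, 0, 0, 0, 0, 0, 0, 0, 0, 0])

```text
t: 22.18
eef_pos: [0.5429, 0.2658, 0.0225]
ee_rot: [-3.135, 0.003, -1.62]
force: [-0.2, -0.3, -0.8]
width: 0.0289
```

Call:
apply_moves(increments=[0, 0, -0.002, 0, 0, 0, 0, 0, 0, 0, 0, 0, 0, 0, 0, 0, 0, 0, 0, 0, 0.02, 0, 0, 0, 0, 0, 0.03, 0, 0, 0, 0, 0, 0.04, 0, 0, 0, 0, 0, 0.04, 0, 0, 0, 0, 0, 0.015, 0, 0, 0, 0, 0, 0, 0, 0, 0], hand=1)

```text
t: 22.93
eef_pos: [0.5378, 0.2616, 0.1659]
ee_rot: [3.138, -0.006, -1.622]
force: [-0.3, 0.1, -4.4]
width: 0.0238
```

Call:
apply_moves(increments=[-0.0036, -0.0363, 0.0015, 0, -0.0017, -0.006, -0.0036, -0.0363, 0.0015, 0, -0.0017, -0.006, -0.0036, -0.0363, 0.0015, 0, -0.0017, -0.006, -0.0036, -0.0363, 0.0015, 0, -0.0017, -0.006, -0.0036, -0.0363, 0.0015, 0, -0.0017, -0.006, -0.0036, -0.0363, 0.0015, 0, -0.0017, -0.006, -0.0036, -0.0363, 0.0015, 0, -0.0017, -0.006, -0.0036, -0.0363, 0.0015, 0, -0.0017, -0.006, -0.0036, -0.0363, 0.0015, 0, -0.0017, -0.006, -0.0036, -0.0363, 0.0015, 0, -0.0017, -0.006, -0.0036, -0.0363, 0.0015, 0, -0.0017, -0.006, -0.0036, -0.0363, 0.0015, 0, -0.0017, -0.006, -0.0036, -0.0363, 0.0015, 0, -0.0017, -0.006, -0.0036, -0.0363, 0.0015, 0, -0.0017, -0.006, 0, 0, 0, 0, 0, 0, 0, 0, 0, 0, 0, 0])

```text
t: 24.27
eef_pos: [0.4665, -0.2663, 0.1648]
ee_rot: [3.136, -0.001, -1.711]
force: [-0.9, 0.1, -4.4]
width: 0.0238
```

Call:
apply_moves(increments=[0.0195, 0.001, 0, 0, -0.005, 0.008, 0, 0, -0.03, 0, 0, 0, 0, 0, -0.025, 0, 0, 0, 0, 0, 0, 0, 0, 0])

```text
t: 24.6
eef_pos: [0.4847, -0.2641, 0.1048]
ee_rot: [3.139, 0.001, -1.705]
force: [-1.2, 0.3, -4.1]
width: 0.024
```

Call:
apply_moves(increments=[0.001, 0, -0.013, 0, 0, 0, 0, 0, 0, 0, 0, 0])

```text
t: 24.77
eef_pos: [0.4847, -0.2624, 0.0902]
ee_rot: [3.135, 0.001, -1.703]
force: [-1.0, 1.0, -3.6]
width: 0.0237
```

Call:
apply_moves(increments=[0, 0, 0, 0, 0, 0, 0, 0, 0, 0, 0, 0, 0, 0, 0.02, 0, 0, 0, 0, 0, 0.03, 0, 0, 0, 0, 0, 0.03, 0, 0, 0, 0, 0, 0, 0, 0, 0], hand=0.67)

```text
t: 25.27
eef_pos: [0.4867, -0.2615, 0.18]
ee_rot: [3.139, -0.002, -1.698]
force: [1.1, -0.1, 1.3]
width: 0.029
```

Call:
apply_moves(increments=[0.0037, 0.037, 0, 0, 0.0025, 0.0055, 0.0037, 0.037, 0, 0, 0.0025, 0.0055, 0.0037, 0.037, 0, 0, 0.0025, 0.0055, 0.0037, 0.037, 0, 0, 0.0025, 0.0055, 0.0037, 0.037, 0, 0, 0.0025, 0.0055, 0.0037, 0.037, 0, 0, 0.0025, 0.0055, 0.0037, 0.037, 0, 0, 0.0025, 0.0055, 0.0037, 0.037, -0.015, 0, 0.0025, 0.0055, 0.0037, 0.037, -0.015, 0, 0.0025, 0.0055, 0.0037, 0.037, -0.015, 0, 0.0025, 0.0055, 0.0037, 0.037, -0.015, 0, 0.0025, 0.0055, 0.0037, 0.037, -0.015, 0, 0.0025, 0.0055, 0.0037, 0.037, -0.015, 0, 0.0025, 0.0055, 0.0037, 0.037, -0.005, 0, 0.0025, 0.0055, 0.0037, 0.037, 0, 0, 0.0025, 0.0055, 0, 0, 0, 0, 0, 0, 0, 0, 0, 0, 0, 0])

```text
t: 26.68
eef_pos: [0.553, 0.3258, 0.119]
ee_rot: [-3.123, 0.017, -1.606]
force: [-0.8, -0.6, 0.0]
width: 0.0291
```

Call:
apply_moves(increments=[-0.009, -0.008, -0.01, -0.017, 0.018, -0.014, 0, 0, -0.03, 0, 0, 0, 0, 0, -0.025, 0, 0, 0, 0, 0, 0, 0, 0, 0])

```text
t: 27.02
eef_pos: [0.5438, 0.3174, 0.0573]
ee_rot: [-3.136, 0.003, -1.623]
force: [-1.4, -1.8, -1.0]
width: 0.029
```

Call:
apply_moves(increments=[-0.001, 0, -0.012, 0, 0, 0, 0, 0, -0.01, 0, 0, 0, 0, 0.0003, -0.012, 0, 0, 0, 0, 0, 0, 0, 0, 0])

```text
t: 27.35
eef_pos: [0.5429, 0.3142, 0.0252]
ee_rot: [-3.136, 0.003, -1.627]
force: [-0.1, 0.1, -0.6]
width: 0.0291
```

Call:
apply_moves(increments=[0, 0, -0.002, 0, 0, 0, 0, 0, 0, 0, 0, 0, 0, 0, 0, 0, 0, 0, 0, 0, 0.02, 0, 0, 0, 0, 0, 0.03, 0, 0, 0, 0, 0, 0.04, 0, 0, 0, 0, 0, 0.04, 0, 0, 0, 0, 0, 0.015, 0, 0, 0, 0, 0, 0, 0, 0, 0], hand=1)

```text
t: 28.1
eef_pos: [0.5389, 0.3096, 0.1721]
ee_rot: [3.14, -0.005, -1.63]
force: [0.6, 0.3, -3.7]
width: 0.0235
```

Call:
apply_moves(increments=[-0.0019, -0.0361, 0.0015, 0, -0.0017, -0.0052, -0.0019, -0.0361, 0.0015, 0, -0.0017, -0.0052, -0.0019, -0.0361, 0.0015, 0, -0.0017, -0.0052, -0.0019, -0.0361, 0.0015, 0, -0.0017, -0.0052, -0.0019, -0.0361, 0.0015, 0, -0.0017, -0.0052, -0.0019, -0.0361, 0.0015, 0, -0.0017, -0.0052, -0.0019, -0.0361, 0.0015, 0, -0.0017, -0.0052, -0.0019, -0.0361, 0.0015, 0, -0.0017, -0.0052, -0.0019, -0.0361, 0.0015, 0, -0.0017, -0.0052, -0.0019, -0.0361, 0.0015, 0, -0.0017, -0.0052, -0.0019, -0.0361, 0.0015, 0, -0.0017, -0.0052, -0.0019, -0.0361, 0.0015, 0, -0.0017, -0.0052, -0.0019, -0.0361, 0.0015, 0, -0.0017, -0.0052, -0.0019, -0.0361, 0.0015, 0, -0.0017, -0.0052, 0, 0, 0, 0, 0, 0, 0, 0, 0, 0, 0, 0])

```text
t: 29.43
eef_pos: [0.4918, -0.2177, 0.1736]
ee_rot: [3.139, -0.002, -1.708]
force: [-0.0, 0.3, -3.1]
width: 0.0239
```

Call:
apply_moves(increments=[-0.001, 0.002, -0.01, 0, 0, 0.005, 0, 0, -0.03, 0, 0, 0, 0, 0, -0.028, 0, 0, 0, 0, 0, 0, 0, 0, 0])

```text
t: 29.77
eef_pos: [0.4889, -0.2135, 0.1003]
ee_rot: [3.138, -0.001, -1.703]
force: [-2.8, 0.7, -3.9]
width: 0.0239
```

Call:
apply_moves(increments=[0.002, -0.002, -0.014, 0, 0, 0, 0, 0, 0, 0, 0, 0])

```text
t: 29.93
eef_pos: [0.4902, -0.2133, 0.0849]
ee_rot: [3.135, -0.002, -1.699]
force: [0.0, 0.6, -4.1]
width: 0.0236
```

Call:
apply_moves(increments=[0, 0, 0, 0, 0, 0, 0, 0, 0, 0, 0, 0, 0, 0, 0.02, 0, 0, 0, 0, 0, 0.03, 0, 0, 0, 0, 0, 0.03, 0, 0, 0, -0.02, 0.03, 0.02, 0, 0, 0, -0.02, 0.04, 0, 0, 0, 0, -0.01, 0.04, 0, 0, 0, 0, 0, 0.04, 0, 0, 0, 0, 0, 0, 0, 0, 0, 0], hand=0.68)

```text
t: 30.77
eef_pos: [0.4449, -0.0569, 0.2044]
ee_rot: [-3.127, 0.002, -1.694]
force: [-0.0, -0.4, -0.0]
width: 0.0277
```

Run:
```python
from h import *
im=save('top','t3.png')[:,:,::-1]; s=save('scene','s3.png')[:,:,::-1]
o=ortho(im,'top',0.42,0.70,-0.42,-0.14,0.084,1200)
for i in range(0,336,60): cv2.putText(o,'%.2f'%(-.14-i/1200),(i,10),0,.3,(0,0,255)); cv2.putText(o,'%.2f'%(.70-i/1200),(0,i+5),0,.35,(0,0,255))
c=cv2.resize(s[235:305,410:470],None,fx=5,fy=5,interpolation=2)
c2=cv2.resize(s[230:370,330:470],None,fx=2.2,fy=2.2,interpolation=2)
o3=ortho(im,'top',0.44,0.64,-0.09,0.41,0.03,800)
H=np.zeros((560,736,3),np.uint8); H[:336,:336]=o; H[:350,340:640]=c; H[355:515,:400]=o3; H[352:560,405:713]=c2[60:268,:308]
cv2.imwrite('pics/c4.png',H)
for nm,f in(('s0','scene0.png'),('s3','s3.png')): pass
```

```text
(no output)
```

View pics/c4.png

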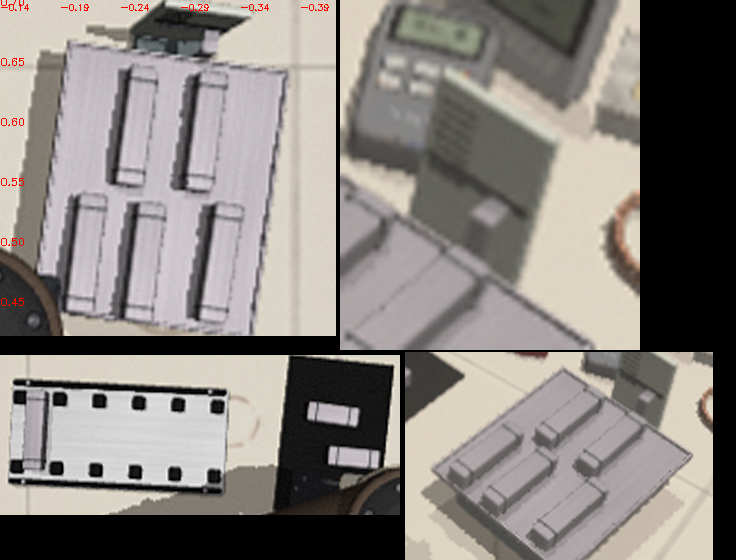

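The pointer sits at the heavy mark, at crop (490,212), level with the wide line. Five bars are on the pan, one is in the rack and both shorts are on the mat. I'll wait a bit over 2 s with the robot clear.

Call:
apply_moves(increments=[0, 0, 0, 0, 0, 0, 0, 0, 0, 0, 0, 0, 0, 0, 0, 0, 0, 0, 0, 0, 0, 0, 0, 0, 0, 0, 0, 0, 0, 0, 0, 0, 0, 0, 0, 0, 0, 0, 0, 0, 0, 0, 0, 0, 0, 0, 0, 0, 0, 0, 0, 0, 0, 0, 0, 0, 0, 0, 0, 0, 0, 0, 0, 0, 0, 0, 0, 0, 0, 0, 0, 0, 0, 0, 0, 0, 0, 0, 0, 0, 0, 0, 0, 0, 0, 0, 0, 0, 0, 0, 0, 0, 0, 0, 0, 0, 0, 0, 0, 0, 0, 0, 0, 0, 0, 0, 0, 0, 0, 0, 0, 0, 0, 0, 0, 0, 0, 0, 0, 0])

```text
t: 32.53
eef_pos: [0.4455, -0.0646, 0.2048]
ee_rot: [-3.128, -0.0, -1.702]
force: [-0.9, -0.4, -0.6]
width: 0.028
```

Call:
apply_moves(increments=[0, 0, 0, 0, 0, 0, 0, 0, 0, 0, 0, 0, 0, 0, 0, 0, 0, 0, 0, 0, 0, 0, 0, 0, 0, 0, 0, 0, 0, 0, 0, 0, 0, 0, 0, 0, 0, 0, 0, 0, 0, 0, 0, 0, 0, 0, 0, 0, 0.009, -0.031, 0, 0, 0, 0, 0.009, -0.031, 0, 0, 0, 0, 0.009, -0.031, 0, 0, 0, 0, 0.009, -0.031, -0.02, 0, 0, 0, 0.009, -0.03, -0.02, 0, 0, -0.005, 0, 0, -0.01, 0, 0, 0, 0, 0, 0, 0, 0, 0])

```text
t: 33.78
eef_pos: [0.4942, -0.2245, 0.1548]
ee_rot: [-3.121, 0.001, -1.7]
force: [-0.7, 0.7, 0.1]
width: 0.0279
```

Call:
apply_moves(increments=[-0.004, 0.0105, 0, 0, 0.02, 0, 0, 0, -0.02, 0, 0, 0, 0, 0, -0.024, 0, 0, 0, 0, 0, 0, 0, 0, 0])

```text
t: 34.12
eef_pos: [0.4903, -0.2116, 0.112]
ee_rot: [3.141, -0.003, -1.7]
force: [-0.8, 0.0, -2.0]
width: 0.028
```

Call:
apply_moves(increments=[0, -0.0025, -0.008, 0, 0, 0, 0, 0, -0.014, 0, 0, 0, 0, 0, -0.012, 0, 0, 0, 0, 0, 0, 0, 0, 0])

```text
t: 34.45
eef_pos: [0.4928, -0.2112, 0.082]
ee_rot: [-3.137, -0.004, -1.695]
force: [-0.9, -0.9, -0.3]
width: 0.028
```

Call:
apply_moves(increments=[0, 0, -0.001, 0, 0, 0, 0, 0, 0, 0, 0, 0, 0, 0, 0, 0, 0, 0, 0, 0, 0.02, 0, 0, 0, 0, 0, 0.03, 0, 0, 0, 0, 0, 0.04, 0, 0, 0, 0, 0, 0.01, 0, 0, 0, 0, 0, 0, 0, 0, 0], hand=1)

```text
t: 35.12
eef_pos: [0.4905, -0.2093, 0.188]
ee_rot: [-3.141, -0.003, -1.694]
force: [0.4, -0.1, -5.2]
width: 0.0235
```

Call:
apply_moves(increments=[0.0033, 0.036, 0, 0, 0.002, 0.005, 0.0033, 0.036, 0, 0, 0.002, 0.005, 0.0033, 0.036, 0, 0, 0.002, 0.005, 0.0033, 0.036, 0, 0, 0.002, 0.005, 0.0033, 0.036, 0, 0, 0.002, 0.005, 0.0033, 0.036, 0, 0, 0.002, 0.005, 0.0033, 0.036, -0.015, 0, 0.002, 0.005, 0.0033, 0.036, -0.015, 0, 0.002, 0.005, 0.0033, 0.036, -0.015, 0, 0.002, 0.005, 0.0033, 0.036, -0.015, 0, 0.002, 0.005, 0.0033, 0.036, -0.015, 0, 0.002, 0.005, 0.0033, 0.036, -0.015, 0, 0.002, 0.005, 0.0033, 0.036, -0.015, 0, 0.002, 0.005, 0.0033, 0.036, 0, 0, 0.002, 0.005, 0, 0, 0, 0, 0, 0, 0, 0, 0, 0, 0, 0])

```text
t: 36.45
eef_pos: [0.5258, 0.3167, 0.0664]
ee_rot: [3.107, -0.007, -1.63]
force: [-0.2, -1.0, -4.9]
width: 0.0239
```

Call:
apply_moves(increments=[0.01, 0, 0, 0.007, -0.018, 0.004, 0.009, 0.0, 0, 0, -0.017, 0.004, 0, 0, -0.01, 0, 0, 0, 0, 0, 0, 0, 0, 0])

```text
t: 36.78
eef_pos: [0.5455, 0.3149, 0.0537]
ee_rot: [-3.14, 0.001, -1.622]
force: [-1.1, -1.0, -4.9]
width: 0.0233
```

Call:
apply_moves(increments=[0, 0.0025, -0.01, 0, 0, 0, 0, 0.0, -0.009, 0, 0, 0, 0, 0, -0.003, 0, 0, 0, 0, 0, 0, 0, 0, 0])

```text
t: 37.12
eef_pos: [0.5461, 0.3153, 0.0301]
ee_rot: [-3.139, 0.002, -1.626]
force: [-1.8, 1.6, 2.6]
width: 0.0235
```

Call:
apply_moves(increments=[0, 0.0015, 0.001, 0, 0, 0, 0, 0, 0, 0, 0, 0])

```text
t: 37.28
eef_pos: [0.5462, 0.3167, 0.031]
ee_rot: [-3.139, 0.001, -1.626]
force: [-0.1, -0.2, -4.1]
width: 0.0235
```

Call:
apply_moves(increments=[0, 0, 0, 0, 0, 0, 0, 0, 0, 0, 0, 0, 0, 0, 0.02, 0, 0, 0, 0, 0, 0.03, 0, 0, 0, 0, 0, 0.04, 0, 0, 0, 0, 0, 0.04, 0, 0, 0, 0, 0, 0.01, 0, 0, 0, 0, 0, 0, 0, 0, 0], hand=0.67)

```text
t: 37.95
eef_pos: [0.5469, 0.3165, 0.1804]
ee_rot: [-3.135, 0.002, -1.624]
force: [-1.1, -0.1, -1.1]
width: 0.0286
```

Call:
apply_moves(increments=[-0.0028, -0.037, 0.001, 0, -0.0015, -0.005, -0.0028, -0.037, 0.001, 0, -0.0015, -0.005, -0.0028, -0.037, 0.001, 0, -0.0015, -0.005, -0.0028, -0.037, 0.001, 0, -0.0015, -0.005, -0.0028, -0.037, 0.001, 0, -0.0015, -0.005, -0.0028, -0.037, 0.001, 0, -0.0015, -0.005, -0.0028, -0.037, 0.001, 0, -0.0015, -0.005, -0.0028, -0.037, 0.001, 0, -0.0015, -0.005, -0.0028, -0.037, 0.001, 0, -0.0015, -0.005, -0.0028, -0.037, 0.001, 0, -0.0015, -0.005, -0.0028, -0.037, 0.001, 0, -0.0015, -0.005, -0.0028, -0.037, 0.001, 0, -0.0015, -0.005, -0.0028, -0.037, 0.001, 0, -0.0015, -0.005, -0.0028, -0.037, 0.001, 0, -0.0015, -0.005, -0.0028, -0.037, 0.001, 0, -0.0015, -0.005, 0, 0, 0, 0, 0, 0, 0, 0, 0, 0, 0, 0], hand=0.61)

```text
t: 39.37
eef_pos: [0.4974, -0.261, 0.1932]
ee_rot: [-3.102, 0.01, -1.697]
force: [-0.9, -0.6, 0.2]
width: 0.0342
```

Call:
apply_moves(increments=[-0.006, 0, 0, -0.005, 0.02, -0.006, -0.006, 0, -0.02, -0.005, 0.019, 0, 0, 0, -0.03, 0, 0, 0, 0, 0, -0.025, 0, 0, 0, 0, 0, 0, 0, 0, 0])

```text
t: 39.78
eef_pos: [0.4845, -0.2588, 0.1169]
ee_rot: [-3.14, -0.008, -1.703]
force: [-0.2, 0.5, 0.1]
width: 0.0342
```

Call:
apply_moves(increments=[0, -0.003, -0.012, 0.006, 0, 0, 0, 0, -0.014, 0, 0, 0, 0, 0, -0.01, 0, 0, 0, 0, 0, 0, 0, 0, 0])

```text
t: 40.12
eef_pos: [0.4861, -0.2591, 0.0812]
ee_rot: [3.142, -0.003, -1.696]
force: [-0.3, 0.3, -0.1]
width: 0.0344
```

Call:
apply_moves(increments=[0, 0, -0.002, 0, 0, 0, 0, 0, 0, 0, 0, 0, 0, 0, 0, 0, 0, 0, 0, 0, 0, 0, 0, 0, 0, 0, 0.02, 0, 0, 0, 0, 0, 0.03, 0, 0, 0, 0, 0, 0.035, 0, 0, 0, 0, 0, 0.01, 0, 0, 0, 0, 0, 0, 0, 0, 0], hand=1)

```text
t: 40.87
eef_pos: [0.4836, -0.2577, 0.1785]
ee_rot: [3.137, -0.001, -1.697]
force: [0.1, -0.5, -5.3]
width: 0.0239
```

Call:
apply_moves(increments=[0.005, 0.036, 0, 0, 0, 0.005, 0.005, 0.036, 0, 0, 0, 0.005, 0.005, 0.036, 0, 0, 0, 0.005, 0.005, 0.036, 0, 0, 0, 0.005, 0.005, 0.036, 0, 0, 0, 0.005, 0.005, 0.036, 0, 0, 0, 0.005, 0.005, 0.036, 0, 0, 0, 0.005, 0.005, 0.036, -0.014, 0, 0, 0.005, 0.005, 0.036, -0.014, 0, 0, 0.005, 0.005, 0.036, -0.014, 0, 0, 0.005, 0.005, 0.036, -0.014, 0, 0, 0.005, 0.005, 0.036, -0.014, 0, 0, 0.005, 0.005, 0.036, -0.014, 0, 0, 0.005, 0.005, 0.036, 0, 0, 0, 0.005, 0, 0, 0, 0, 0, 0, 0, 0, 0, 0, 0, 0])

```text
t: 42.2
eef_pos: [0.5431, 0.268, 0.0763]
ee_rot: [3.127, -0.003, -1.635]
force: [-0.6, -0.9, -4.0]
width: 0.0239
```

Call:
apply_moves(increments=[0, 0, -0.01, 0.003, -0.014, 0.013, 0, 0, -0.018, 0, 0, 0, 0, 0, 0, 0, 0, 0])

```text
t: 42.45
eef_pos: [0.5419, 0.2679, 0.0454]
ee_rot: [3.14, 0.0, -1.621]
force: [-0.8, -1.0, -4.5]
width: 0.0236
```

Call:
apply_moves(increments=[0.001, 0.001, -0.012, 0, 0, 0, 0, 0.001, -0.008, 0, 0, 0, 0, 0, -0.001, 0, 0, 0, 0, 0, 0, 0, 0, 0])

```text
t: 42.78
eef_pos: [0.5424, 0.267, 0.0239]
ee_rot: [3.138, -0.002, -1.623]
force: [-0.6, 0.0, -3.7]
width: 0.0236
```

Call:
apply_moves(increments=[0, 0.001, -0.002, 0, 0, 0, 0, 0, 0, 0, 0, 0])

```text
t: 42.95
eef_pos: [0.5429, 0.2678, 0.0229]
ee_rot: [3.139, -0.001, -1.624]
force: [0.4, -0.1, -4.4]
width: 0.0238
```

Call:
apply_moves(increments=[0, 0, 0, 0, 0, 0, 0, 0, 0, 0, 0, 0, 0, 0, 0.02, 0, 0, 0, 0, 0, 0.03, 0, 0, 0, 0, 0, 0.04, 0, 0, 0, 0, 0, 0.04, 0, 0, 0, 0, 0, 0.01, 0, 0, 0, 0, 0, 0, 0, 0, 0], hand=0.67)

```text
t: 43.62
eef_pos: [0.5451, 0.2683, 0.1752]
ee_rot: [-3.136, 0.003, -1.622]
force: [0.6, 0.5, -0.6]
width: 0.0289
```

Call:
apply_moves(increments=[0.004, -0.036, 0, 0, 0.001, -0.0055, 0.004, -0.036, 0, 0, 0.001, -0.0055, 0.004, -0.036, 0, 0, 0.001, -0.0055, 0.004, -0.036, 0, 0, 0.001, -0.0055, 0.004, -0.036, 0, 0, 0.001, -0.0055, 0.004, -0.036, 0, 0, 0.001, -0.0055, 0.004, -0.036, 0, 0, 0.001, -0.0055, 0.004, -0.036, 0, 0, 0.001, -0.0055, 0.004, -0.036, 0, 0, 0.001, -0.0055, 0.004, -0.036, 0, 0, 0.001, -0.0055, 0.004, -0.036, 0, 0, 0.001, -0.0055, 0.004, -0.036, 0, 0, 0.001, -0.0055, 0.004, -0.036, 0, 0, 0.001, -0.0055, 0.004, -0.036, 0, 0, 0.001, -0.0055, 0, 0, 0, 0, 0, 0, 0, 0, 0, 0, 0, 0], hand=0.61)

```text
t: 44.95
eef_pos: [0.601, -0.2571, 0.176]
ee_rot: [-3.138, 0.009, -1.695]
force: [-0.4, 0.4, -0.2]
width: 0.0342
```

Call:
apply_moves(increments=[-0.002, 0.001, -0.02, -0.009, 0, -0.007, 0, 0, -0.028, 0, 0, 0, 0, 0, 0, 0, 0, 0])

```text
t: 45.2
eef_pos: [0.5992, -0.2568, 0.1273]
ee_rot: [-3.134, -0.001, -1.705]
force: [-1.0, 0.1, -1.0]
width: 0.0342
```

Call:
apply_moves(increments=[-0.001, 0.001, -0.014, 0, 0.007, 0, 0, 0, -0.014, 0, 0, 0, 0, 0, -0.007, 0, 0, 0, 0, 0, 0, 0, 0, 0])

```text
t: 45.53
eef_pos: [0.5995, -0.2534, 0.0937]
ee_rot: [-3.14, -0.003, -1.7]
force: [0.3, 0.0, 1.3]
width: 0.0345
```

Call:
apply_moves(increments=[0, 0, 0, 0, 0, 0, 0, 0, 0, 0, 0, 0, 0, 0, 0, 0, 0, 0, 0, 0, 0, 0, 0, 0, 0, 0, 0.02, 0, 0, 0, 0, 0, 0.03, 0, 0, 0, 0, 0, 0.025, 0, 0, 0, 0, 0, 0.01, 0, 0, 0, 0, 0, 0, 0, 0, 0], hand=1)

```text
t: 46.28
eef_pos: [0.5978, -0.2516, 0.1829]
ee_rot: [3.14, -0.001, -1.7]
force: [-0.2, 0.6, -4.2]
width: 0.0235
```

Call:
apply_moves(increments=[-0.0037, 0.0346, 0, 0, 0, 0.005, -0.0037, 0.0346, 0, 0, 0, 0.005, -0.0037, 0.0346, 0, 0, 0, 0.005, -0.0037, 0.0346, 0, 0, 0, 0.005, -0.0037, 0.0346, 0, 0, 0, 0.005, -0.0037, 0.0346, 0, 0, 0, 0.005, -0.0037, 0.0346, -0.014, 0, 0, 0.005, -0.0037, 0.0346, -0.014, 0, 0, 0.005, -0.0037, 0.0346, -0.014, 0, 0, 0.005, -0.0037, 0.0346, -0.014, 0, 0, 0.005, -0.0037, 0.0346, -0.014, 0, 0, 0.005, -0.0037, 0.0346, -0.014, 0, 0, 0.005, -0.0037, 0.0346, 0, 0, 0, 0.005, 0, 0, 0, 0, 0, 0, 0, 0, 0, 0, 0, 0])

```text
t: 47.53
eef_pos: [0.5347, 0.2152, 0.0759]
ee_rot: [3.127, -0.003, -1.642]
force: [0.0, -0.7, -4.0]
width: 0.0239
```

Call:
apply_moves(increments=[0.005, 0.003, -0.008, 0.003, -0.014, 0.02, 0, 0, -0.016, 0, 0, 0, 0, 0, 0, 0, 0, 0])

```text
t: 47.78
eef_pos: [0.5384, 0.2182, 0.0489]
ee_rot: [3.14, -0.0, -1.62]
force: [-0.8, -0.3, -4.8]
width: 0.0234
```

Call:
apply_moves(increments=[0.001, 0.0005, -0.012, 0, 0, 0, 0, 0.0005, -0.009, 0, 0, 0, 0, 0, 0, 0, 0, 0])

```text
t: 48.03
eef_pos: [0.5398, 0.2176, 0.0273]
ee_rot: [3.14, -0.0, -1.622]
force: [0.4, 0.3, -2.8]
width: 0.0241
```

Call:
apply_moves(increments=[0, 0, -0.0015, 0, 0, 0, 0, 0, 0, 0, 0, 0])

```text
t: 48.2
eef_pos: [0.5401, 0.2172, 0.0277]
ee_rot: [3.14, -0.0, -1.622]
force: [0.1, 0.3, -3.5]
width: 0.0236
```

Call:
apply_moves(increments=[0, 0, 0, 0, 0, 0, 0, 0, 0, 0, 0, 0, 0, 0, 0.02, 0, 0, 0, 0, 0, 0.03, 0, 0, 0, 0, 0, 0.04, 0, 0, 0, 0, 0, 0.04, 0, 0, 0, 0, 0, 0.01, 0, 0, 0, 0, 0, 0, 0, 0, 0], hand=0.67)

```text
t: 48.87
eef_pos: [0.5416, 0.2153, 0.1784]
ee_rot: [-3.138, 0.001, -1.623]
force: [-0.9, 0.7, -0.9]
width: 0.0291
```

Call:
apply_moves(increments=[0.0038, -0.0362, 0, 0, 0.001, -0.0055, 0.0038, -0.0362, 0, 0, 0.001, -0.0055, 0.0038, -0.0362, 0, 0, 0.001, -0.0055, 0.0038, -0.0362, 0, 0, 0.001, -0.0055, 0.0038, -0.0362, 0, 0, 0.001, -0.0055, 0.0038, -0.0362, 0, 0, 0.001, -0.0055, 0.0038, -0.0362, 0, 0, 0.001, -0.0055, 0.0038, -0.0362, 0, 0, 0.001, -0.0055, 0.0038, -0.0362, 0, 0, 0.001, -0.0055, 0.0038, -0.0362, 0, 0, 0.001, -0.0055, 0.0038, -0.0362, 0, 0, 0.001, -0.0055, 0.0038, -0.0362, 0, 0, 0.001, -0.0055, 0.0038, -0.0362, 0, 0, 0.001, -0.0055, 0.0038, -0.0362, 0, 0, 0.001, -0.0055, 0, 0, 0, 0, 0, 0, 0, 0, 0, 0, 0, 0], hand=0.61)

```text
t: 50.2
eef_pos: [0.5921, -0.3162, 0.174]
ee_rot: [3.135, 0.004, -1.7]
force: [-0.9, 0.6, -0.1]
width: 0.0342
```

Call:
apply_moves(increments=[0.002, 0.001, -0.02, -0.004, -0.006, 0, 0, 0, -0.024, 0, 0, 0, 0, 0, 0, 0, 0, 0])

```text
t: 50.45
eef_pos: [0.5937, -0.316, 0.1282]
ee_rot: [-3.14, 0.001, -1.703]
force: [-0.9, 0.4, -1.4]
width: 0.0344
```

Call:
apply_moves(increments=[0, 0.0015, -0.012, 0, 0, 0, 0, 0, -0.012, 0, 0, 0, 0, 0, -0.005, 0, 0, 0, 0, 0, 0, 0, 0, 0])

```text
t: 50.78
eef_pos: [0.594, -0.3123, 0.0992]
ee_rot: [-3.14, 0.0, -1.699]
force: [0.5, 0.7, -0.5]
width: 0.0343
```

Call:
apply_moves(increments=[0, 0, 0, 0, 0, 0, 0, 0, 0, 0, 0, 0, 0, 0, 0, 0, 0, 0, 0, 0, 0, 0, 0, 0, 0, 0, 0.02, 0, 0, 0, 0, 0, 0.03, 0, 0, 0, 0, 0, 0.025, 0, 0, 0, 0, 0, 0.01, 0, 0, 0, 0, 0, 0, 0, 0, 0], hand=1)

```text
t: 51.53
eef_pos: [0.5917, -0.3106, 0.1864]
ee_rot: [3.138, 0.002, -1.7]
force: [0.7, 0.7, -3.9]
width: 0.0238
```

Call:
apply_moves(increments=[-0.003, 0.0355, 0, 0, -0.001, 0.006, -0.003, 0.0355, 0, 0, -0.001, 0.006, -0.003, 0.0355, 0, 0, -0.001, 0.006, -0.003, 0.0355, 0, 0, -0.001, 0.006, -0.003, 0.0355, 0, 0, -0.001, 0.006, -0.003, 0.0355, 0, 0, -0.001, 0.006, -0.003, 0.0355, -0.014, 0, -0.001, 0.006, -0.003, 0.0355, -0.014, 0, -0.001, 0.006, -0.003, 0.0355, -0.014, 0, -0.001, 0.006, -0.003, 0.0355, -0.014, 0, -0.001, 0.006, -0.003, 0.0355, -0.014, 0, -0.001, 0.006, -0.003, 0.0355, -0.014, 0, -0.001, 0.006, -0.003, 0.0355, 0, 0, -0.001, 0.006, 0, 0, 0, 0, 0, 0, 0, 0, 0, 0, 0, 0])

```text
t: 52.78
eef_pos: [0.5372, 0.1684, 0.0788]
ee_rot: [3.137, 0.002, -1.628]
force: [-1.1, -1.0, -5.0]
width: 0.0235
```

Call:
apply_moves(increments=[0, 0.0005, -0.01, 0, -0.004, 0.006, 0, 0, -0.016, 0, 0, 0, 0, 0, 0, 0, 0, 0])

```text
t: 53.03
eef_pos: [0.5359, 0.169, 0.05]
ee_rot: [3.139, 0.002, -1.621]
force: [-1.5, -0.6, -4.0]
width: 0.0234
```

Call:
apply_moves(increments=[0.001, 0, -0.012, 0, 0, 0, 0, 0, -0.0125, 0, 0, 0, 0, 0, 0, 0, 0, 0])

```text
t: 53.28
eef_pos: [0.5374, 0.1673, 0.0251]
ee_rot: [3.14, 0.002, -1.623]
force: [0.1, -0.1, -4.5]
width: 0.0238
```

Call:
apply_moves(increments=[0, 0.0005, -0.002, 0, 0, 0, 0, 0, 0, 0, 0, 0])

```text
t: 53.45
eef_pos: [0.538, 0.1668, 0.0253]
ee_rot: [3.14, 0.002, -1.623]
force: [0.7, -0.0, -2.9]
width: 0.0238
```

Call:
apply_moves(increments=[0, 0, 0, 0, 0, 0, 0, 0, 0, 0, 0, 0, 0, 0, 0.02, 0, 0, 0, 0, 0, 0.03, 0, 0, 0, 0, 0, 0.04, 0, 0, 0, 0, 0, 0.04, 0, 0, 0, -0.02, -0.02, 0.01, 0, 0, 0, -0.03, -0.03, 0, 0, 0, 0, -0.03, -0.03, 0, 0, 0, 0, -0.02, -0.04, 0, 0, 0, 0, 0, -0.04, 0, 0, 0, 0, 0, 0, 0, 0, 0, 0], hand=0.67)

```text
t: 54.45
eef_pos: [0.4394, 0.0042, 0.1814]
ee_rot: [-3.125, 0.009, -1.621]
force: [0.9, 1.4, 0.3]
width: 0.0287
```

Run:
```python
from h import *
im=save('top','t4.png')[:,:,::-1]; s=save('scene','s4.png')[:,:,::-1]
o=ortho(im,'top',0.42,0.70,-0.42,-0.14,0.1,900)
c2=cv2.resize(s[190:310,190:370],None,fx=2.4,fy=2.4,interpolation=2)
o3=ortho(im,'top',0.44,0.64,-0.09,0.41,0.03,1500)
H=np.zeros((592,750,3),np.uint8); H[:300]=o3[:300]; H[304:304+252,:252]=o[:252,:252]; H[304:592,260:692]=c2
cv2.imwrite('pics/c5.png',H)
```

```text
(no output)
```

View pics/c5.png

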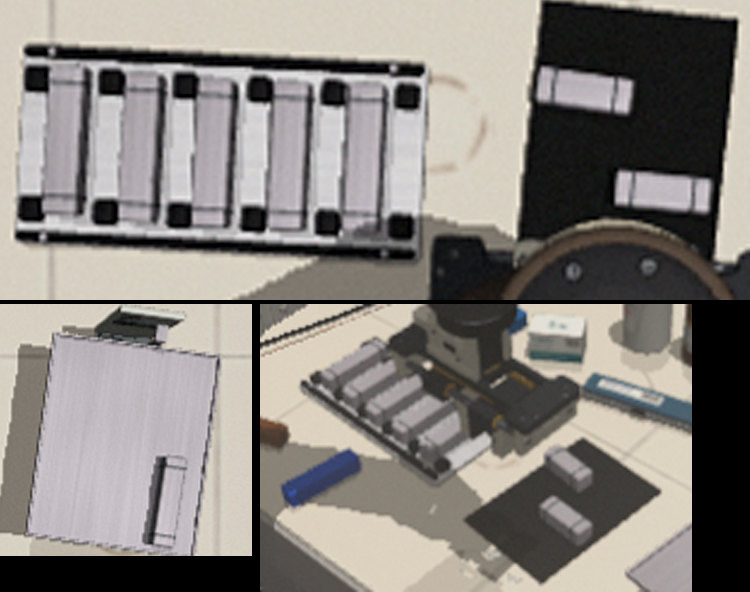

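The final view shows five long bars seated in the bays, at crop columns 66 to 365, and the pan's own bar still in place at (168,500). short_2 has been knocked about 25 mm to (585,90), but it still lies wholly on the mat, so it needs no fixing. short_1 is at (664,192), and the robot is clear of everything.

```bash
python3 -c "
from station import arm
print(arm.get_state()['qd'].round(3)); print(arm.job_done())"
```

```text
[ 0.041  0.034  0.023  0.002  0.008 -0.016]
the job is handed in; nothing more can be done
None
```

I swapped the short bar for the long one, checked the scale with the set, and handed the job in at about 54 s of the 210 s allowed. No verdict was reported.

- **Swap:** the short bar went from the rack to the mat, and the long bar from the mat took its bay. The picture taken before loading the scale showed five long bars in the rack and both shorts on the mat.
- **Scale check:** one bar was already on the pan, so I added four long bars one at a time. The pointer then stood at the heavy mark, and I left it untouched for more than 2 s.
- **Return:** all four bars went back into their bays. The last pictures showed five long bars in the rack, the scale's own bar still on the pan, both shorts on the mat, and the gripper clear of everything.

**What disagreed:**
- short_2 was knocked about 25 mm aside some time after the scale check. It still lies wholly on the mat, so I left it there.
- The automatic fit of the bars in the rack was about 5 mm off along their length, so I used edge profiles from the picture instead.
- I did not check the syringe box and tube cutter again at the end. The arm's path stayed clear of them.

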